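Load agar dishes into a plate reader's carousel

ROBOT

A 6-joint arm with a two-finger parallel gripper is mounted at the origin on a cart in front of the work surface, level with it; the furniture and walls round the work are solid. World frame = base frame: x ahead of the robot, y to its left, z up, the work surface at z = 0. Lengths are in mm, angles in rad, forces in N, time in s.
With the tool pointing down it reaches from about 400 to 825 mm from the base axis. Payload 7 kg.
Tool frame: the origin (TCP) lies midway between the tips of the shut fingers; the grasp point (between the pads) lies 19 mm behind it; x points along the fingers, y is the direction in which the jaws open and shut, and the axes are right-handed (so a half turn about x gives the same grasp; the last joint's range is limited). The gripper opens to 85 mm and grips with 20 to 120 N. Pads are 22 mm wide; open, the fingers measure 114 mm over their backs; the gripper's body (76 mm by 85 mm) begins 54 mm behind the grasp point. The pads swing forward as they close: fully open they stand 13 mm farther back than shut.
Start: joints at [1.638, 0.359, 0.012, 0, -1.224, -0.288], TCP at [147.843, 658.588, 231.302] pointing down, gripper open.
Joint ranges: [-3.07, 3.07], [-1.43, 2.12], [-1.02, 1.25], [-3.03, 1.67], [-3.05, -0], [-3.03, 3.03]. Speed limits (rad/s): [2.39, 2.39, 3.01, 3.14, 3.14, 3.14].

INTERFACE

Orientations are given as a rotation vector (axis times angle).
In Python, from cell import get_obs, snapshot, camera_info, hand_in gives the robot as it stands.
- The arm moves only by the shell command python3 -m creep 'ROWS'. ROWS is JSON, a list of rows, each a list of 3 entries, a list of its own where there are three numbers: the gripper's target within -1 to 1 (shut at 1, half-way at 0, fully open at -1), then the shift along the world's x, y, z normalised to -1 to 1, where 1 is 0.1 m, then the turn, a rotation vector about the world's x, y, z normalised to -1 to 1, where 1 is pi/2 rad. In form: [[claw, [tx, ty, tz], [wx, wy, wz]], ...]. A call has 1 to 8 rows; each row is the pose to reach, as a shift and turn from the pose commanded when the call began; what a row does not reach only later rows make up. A row lasts 1/10 s, in which the tool goes at most 50 mm and 8.59 degrees, less where a joint would pass 70% of its speed; a pose out of reach is approached as far as the arm can. A call with a number of a shift or a turn outside -1 to 1 is refused whole. A call with a gripper value outside its range is refused whole. The fingers move at their own pace and stop on an object; the grip force is fixed at half the most. Time passes only in rows, so rows that repeat a pose let the fingers close. It gives the time, the measured TCP pose, the force and the opening at its end, in the units of the state.
- get_obs(): the state, without advancing time (a new reading comes with each control period).
- snapshot(name): name is "scene" or "side" or "wrist"; returns (picture, depth): 384x512x3 uint8, red, green, blue; 384x512 float32, mm along the optical axis (not along the pixel's ray), 0 where there is no reading.
- camera_info(name): a dict with "vfov" (degrees; the focal length in pixels is half the picture's height over the tangent of half this angle, whatever the lens; pixels are square), "cx", "cy" (the principal point, pixels), "distortion" ([k1, k2, p1, p2, k3] as OpenCV has them; the pictures are not rectified), "view" (4x4, takes a point from world to camera coordinates); the wrist camera has in their place "tool_from_camera" (4x4, takes a point from camera to tool coordinates, whose origin is the TCP and whose axes are the tool frame's). Camera axes: x right, y down, z forward; pixel columns grow to the right and rows downward; lengths in mm; the calibration is good to about 2 mm. A picture is of the moment at which its call begins: read the wrist's pose just before it. camera_info takes no time and is no camera call.
- hand_in(): hands the job in, once; it reports no verdict.
The state is a dict: "t": time; "joint_pos": joint angles; "joint_vel": joint speeds; "effort": joint torques, N m; "ee_pos": TCP position; "tool_rot": TCP orientation; "wrist_force": force on the tool from outside, world axes, zero at the start; "ft_torque": the same for the moment, N m; "finger_gap": finger opening in mm.
Only numpy, scipy, OpenCV 4.12 (cv2) and the standard library are available. Lean on these libraries where they do the work, as an engineer would, in place of code of your own. Each camera call takes 0.05 s, during which the arm holds its last target.

TASK

Load the plate reader: slide the blue gate open, then nudge every agar dish, without lifting it, across the loading shelf until it drops flat into an empty round seat of the carousel, one dish to a seat, turning the black knob to bring a free seat to the shelf each time. When all the dishes are in, turn the knob until the red line on the carousel stands at the red pointer, and slide the gate fully shut again. Leave the green-capped bottle beside the shelf where it stands.

Things in the scene. Friction and masses are not known exactly. Their poses are not given: they have to be found in the camera images.
- changer: The fixed dish changer of the plate reader. Its origin is on the bench under the machine; its own x points to its back (away from the robot when unturned), y to its left, z up. Left half: the flat loading shelf; right half: the round carousel with four seats; between them the mouth with the blue gate.
- shelf (a point): Centre of the loading shelf, on its flat deck 30 mm above the bench; axes as the changer's. The deck reaches 119 mm either way along x and 120 mm along y from here; lips 4 mm high run along its three outer edges.
- carousel_axis (a point): Centre of the carousel's flat disc (radius 132 mm), on its top, which lies 0.5 mm below the shelf's deck and continues it beyond the mouth (gap about 1 mm in the middle). A steel hub, 17 mm radius, stands 9 mm proud here.
- pointer (a point): Tip of the red pointer on the changer, at the carousel's edge on the changer's -x side (128 mm from the carousel's axis, 7 mm above its top).
- reading_head (a point): Centre of the underside of the black reading head, 54 mm above the bench, over the back right of the carousel (58 mm wide, top 132 mm above the bench). Its grey arm leads out to a post 22 mm thick, 110 mm farther along the changer's (x, -y) diagonal.
- mouth (a point): Centre of the mouth between shelf and carousel, at deck height (30 mm above the bench), on the gate's line; axes as the changer's. With the gate open the mouth is clear from 102 mm along -x (a stop block 22 mm higher than the deck) to 90 mm along +x (the end of the open gate).
- seat_at_shelf (a point): Where the centre of a dish comes to rest in a seat that is turned to the shelf: 70 mm from the mouth's centre in the changer's -y direction, 33 mm above the bench; axes as the changer's.
- gate (a joint): The blue gate bar, 204 mm long, 8 mm thick, 17 mm high, sliding along the changer's x across the mouth: 0 = shut, 0.190 m = fully open (it moves towards the changer's back). Stays where it is left; takes about 2 N. The mouth is clear for a dish above 0.180.
- gate_handle (a point): Middle of the black upright handle block on the gate (12 mm along the changer's x, 16 mm along y, 34 mm high, its top 49 mm above the deck; this point is 15 mm below its top). It moves with the gate.
- knob (a joint): Angle of the black hand knob, rad, growing clockwise seen from above; it is belted 1:1 to the carousel. Stops at -2.0 and 4.2. Turns with about 0.1 N m and stays where it is left.
- knob_grip (a point): Centre of the knob's upright grip bar, 59 mm above the bench: the bar is 46 mm long along this point's own x axis, 14 mm thick along its y, 28 mm high (14 mm above and below this point); it turns with the knob. The knob has a skirt of 25 mm radius under the bar, its top 46 mm above the bench.
- carousel (a joint): Angle of the carousel, rad, clockwise seen from above, the same as the knob's. Seat 1 stands at the shelf at 0, seat 2 at 1.571, seat 3 at 3.142, seat 4 at -1.571; a white line on the rim then stands at the red pointer. The red line stands at the pointer at 2.356.
- red_line (a point): Outer end of the red line on the carousel's top (30 mm long, 5 mm wide), 130 mm from the carousel's axis.
- seat_1 (a point): Seat 1 of the carousel: a round recess of 97 mm diameter and 4.5 mm depth, 74 mm from the carousel's axis, in the flat disc. This point is where the centre of a seated dish comes to rest (8 mm above the recess floor); its z axis is up. Empty at the start.
- seat_2 (a point): Seat 2 of the carousel: a round recess of 97 mm diameter and 4.5 mm depth, 74 mm from the carousel's axis, in the flat disc. This point is where the centre of a seated dish comes to rest (8 mm above the recess floor); its z axis is up. Empty at the start.
- seat_3 (a point): Seat 3 of the carousel: a round recess of 97 mm diameter and 4.5 mm depth, 74 mm from the carousel's axis, in the flat disc. This point is where the centre of a seated dish comes to rest (8 mm above the recess floor); its z axis is up. Empty at the start.
- seat_4 (a point): Seat 4 of the carousel: a round recess of 97 mm diameter and 4.5 mm depth, 74 mm from the carousel's axis, in the flat disc. This point is where the centre of a seated dish comes to rest (8 mm above the recess floor); its z axis is up. Empty at the start.
- dish_red_center (a point): Centre (half-way up) of a closed agar dish with dark red agar: a flat disc of 91 mm diameter and 16 mm height, 45 g, too wide to be gripped; it starts on the loading shelf, or is absent (None). On the shelf this point is 38 mm above the bench, in a seat 33 mm.
- dish_straw_center (a point): Centre (half-way up) of a closed agar dish with straw yellow agar: a flat disc of 91 mm diameter and 16 mm height, 45 g, too wide to be gripped; it starts on the loading shelf, or is absent (None). On the shelf this point is 38 mm above the bench, in a seat 33 mm.
- dish_green_center (a point): Centre (half-way up) of a closed agar dish with dark green agar: a flat disc of 91 mm diameter and 16 mm height, 45 g, too wide to be gripped; it starts on the loading shelf, or is absent (None). On the shelf this point is 38 mm above the bench, in a seat 33 mm.
- bottle_green: Bystander: bottle with green cap, 46 mm wide and 92 mm high, standing on the bench; origin under its foot.
There are look-alikes about, which are no part of the job. Leave any purple look-alike of the part that bears dish_straw_center alone.

How it is judged (in metres and radians):
On the way, in this order (a step that is already met when the one before it is completed fails the run):
1. the gate is open (value of joint gate above 0.12 m), for 0.2 s.
2. every dish lies flat in a seat of its own ((horizontal distance between dish_red_center and seat_1 below 0.006 m or horizontal distance between dish_red_center and seat_2 below 0.006 m or horizontal distance between dish_red_center and seat_3 below 0.006 m or horizontal distance between dish_red_center and seat_4 below 0.006 m) and z of each of dish_red_center, dish_straw_center, dish_green_center in the frame of changer below 0.0352 m and angle between each of dish_red_center, dish_straw_center, dish_green_center's own z axis and vertical below 0.025 rad and (horizontal distance between dish_straw_center and seat_1 below 0.006 m or horizontal distance between dish_straw_center and seat_2 below 0.006 m or horizontal distance between dish_straw_center and seat_3 below 0.006 m or horizontal distance between dish_straw_center and seat_4 below 0.006 m) and (horizontal distance between dish_green_center and seat_1 below 0.006 m or horizontal distance between dish_green_center and seat_2 below 0.006 m or horizontal distance between dish_green_center and seat_3 below 0.006 m or horizontal distance between dish_green_center and seat_4 below 0.006 m)), for 0.3 s.
3. the red line stands at the pointer and the gate is shut, with the dishes still seated (all of step 2 and value of joint carousel between 2.316 and 2.396 rad and value of joint gate below 0.006 m), for 0.3 s.
At the end, for the whole second after the job is handed in: Every dish lies flat (within 1.4 degrees) at the bottom of a seat, its centre within 6 mm of the seat's; the red line is within 0.04 rad (5 mm at the rim) of the pointer, the gate is within 6 mm of shut, and the carousel is at rest (all of step 3 and velocity of joint carousel between -0.05 and 0.05 rad/s); the robot touches nothing.
It fails at once if a dish is lifted more than 35 mm off the deck or tipped more than 30 degrees (z of any of dish_red_center, dish_straw_center, dish_green_center in the frame of changer above 0.073 m or angle between any of dish_red_center, dish_straw_center, dish_green_center's own z axis and vertical above 0.52 rad).
It fails at once if the green-capped bottle is pushed more than 30 mm or tipped over (distance of bottle_green from where it was at the start of the episode above 0.03 m or angle between bottle_green's own z axis and vertical above 0.35 rad).
Of dish_red, dish_straw, dish_green only 2 to 3 are there at a start; the rules pass over those that are not, and their reading is None.
At some moment in a run one of dish_red, dish_straw, dish_green may be knocked a few centimetres aside while the robot is not near it.
Once in a run the grip may slacken for a moment while it holds something.
It also fails if it takes over 210 s, if anything falls off the work surface, if the arm or the gripper's body presses on something with over 40 N, if the wrist force passes 120 N, or if a joint passes its speed limit or range.

## Working session

There is one attempt and no reset: what is moved stays moved. The work goes in short steps, Python scripts to look and compute and a shell command to move; the robot and the scene stay as the last step left them, time stands still between calls to the robot, and variables do not carry over. Pictures are saved under pics/ and viewed, and the job is handed in when it is done.

```bash
ls -la; mkdir -p pics; python3 - <<'E'
from cell import *
import cv2,json
o=get_obs();print({k:o[k] for k in('t','ee_pos','tool_rot','wrist_force','finger_gap')})
for n in("scene","side","wrist"):
    p,d=snapshot(n);cv2.imwrite(f"pics/a_{n}.png",p[:,:,::-1]);i=camera_info(n);print(n,i)
E
```

```text
total 12
drwxr-xr-x  3 agent agent 4096 Dec  6 07:17 .
drwxr-xr-x 23 root  root  4096 Dec  6 07:17 ..
drwxr-xr-x  2 agent agent 4096 Dec  6 07:17 pics
{'t': 0.0, 'ee_pos': array([147.76417545, 658.13248512, 230.36760319]), 'tool_rot': array([-2.10528595,  0.23524124,  2.10542809]), 'wrist_force': array([ 1.08368905, -0.04631583, -0.50075906]), 'finger_gap': 85.53521652655927}
scene {'vfov': 42.37249427571842, 'cx': 262.80183243706034, 'cy': 181.94256942411252, 'distortion': array([-0.01408039,  0.        ,  0.        ,  0.        ,  0.        ]), 'view': array([[ 7.81323585e-01, -6.23939727e-01,  1.52536046e-02,
        -3.48703073e+02],
       [-4.44660482e-01, -5.73639965e-01, -6.87905695e-01,
         3.25515325e+02],
       [ 4.37961769e-01,  5.30694269e-01, -7.25639774e-01,
         1.17448247e+03],
       [ 0.00000000e+00,  0.00000000e+00,  0.00000000e+00,
         1.00000000e+00]])}
side {'vfov': 44.97621117878603, 'cx': 262.83068886993635, 'cy': 186.04028662898764, 'distortion': array([-0.1800218,  0.       ,  0.       ,  0.       ,  0.       ]), 'view': array([[-9.92355943e-01, -1.23045476e-01, -9.46012155e-03,
         5.19213133e+02],
       [-6.79142130e-02,  6.08511309e-01, -7.90633699e-01,
         2.77256437e+01],
       [ 1.03040491e-01, -7.83947573e-01, -6.12216350e-01,
         1.38792965e+03],
       [ 0.00000000e+00,  0.00000000e+00,  0.00000000e+00,
         1.00000000e+00]])}
wrist {'vfov': 62.213327714333595, 'cx': 250.95131698285664, 'cy': 192.88094700844255, 'distortion': array([0.0204096, 0.       , 0.       , 0.       , 0.       ]), 'tool_from_camera': array([[-5.24232047e-04, -3.14776320e-01,  9.49165735e-01,
        -1.43638171e+02],
       [ 9.99999763e-01, -5.88943843e-04,  3.56993868e-04,
         8.06528720e-01],
       [ 4.46632100e-04,  9.49165697e-01,  3.14776554e-01,
        -8.09880984e+01],
       [ 0.00000000e+00,  0.00000000e+00,  0.00000000e+00,
         1.00000000e+00]])}
```

View pics/a_scene.png

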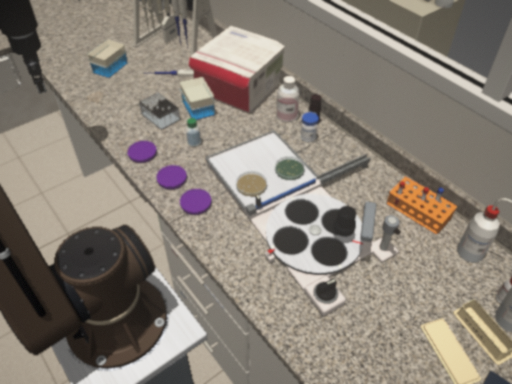

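View pics/a_side.png

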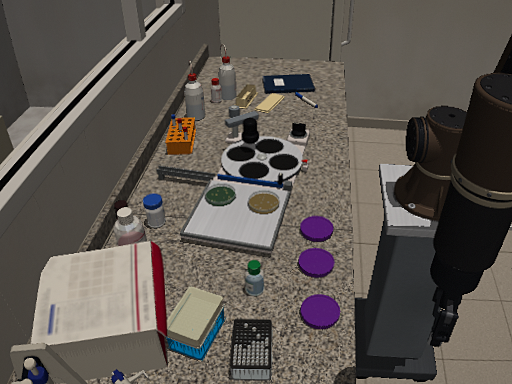

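View pics/a_wrist.png

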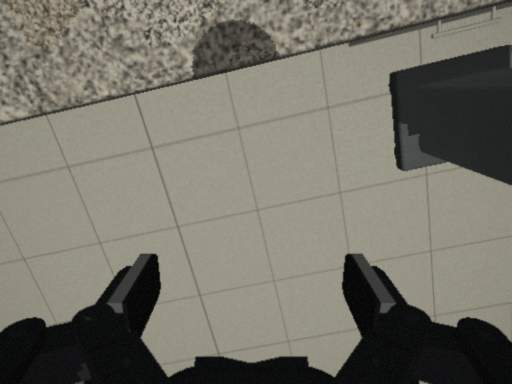

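The scene picture shows straw (252,184) and green (289,169) dishes on the shelf. No red dish is visible. Purple look-alikes are on the bench at (142,151), (172,177) and (196,201). The gate handle is at about (258,200) and the knob at (326,290). Next I'll take close crops and measure.

```bash
cat > h.py <<'E'
import numpy as np, cv2
from cell import *
from scipy.spatial.transform import Rotation as R
def K(i): 
    f=192/np.tan(np.radians(i['vfov'])/2); return np.array([[f,0,i['cx']],[0,f,i['cy']],[0,0,1.]])
def cam(n,obs=None):
    i=camera_info(n)
    if n=='wrist':
        T=np.eye(4);T[:3,:3]=R.from_rotvec(obs['tool_rot']).as_matrix();T[:3,3]=obs['ee_pos'];C=T@i['tool_from_camera']
    else: C=np.linalg.inv(i['view'])
    return K(i),i['distortion'],C
def ray(c,uv,z):
    k,d,C=c
    u=cv2.undistortPoints(np.array(uv,float).reshape(-1,1,2),k,d).reshape(-1,2)
    r=np.c_[u,np.ones(len(u))]@C[:3,:3].T; o=C[:3,3]
    return o+r*((z-o[2])/r[:,2])[:,None]
def proj(c,P):
    k,d,C=c; V=np.linalg.inv(C)
    return cv2.projectPoints(np.array(P,float).reshape(-1,1,3),cv2.Rodrigues(V[:3,:3])[0],V[:3,3],k,d)[0].reshape(-1,2)
def blobs(mask,amin=30):
    n,l,s,c=cv2.connectedComponentsWithStats(mask.astype(np.uint8))
    return [(s[j],c[j],l==j) for j in range(1,n) if s[j][4]>=amin]
E
python3 - <<'E'
import cv2
a=cv2.imread('pics/a_scene.png')[120:320,195:405];cv2.imwrite('pics/c1.png',cv2.resize(a,None,fx=2.9,fy=2.9,interpolation=cv2.INTER_CUBIC))
a=cv2.imread('pics/a_side.png')[100:255,150:330];cv2.imwrite('pics/c2.png',cv2.resize(a,None,fx=3.8,fy=3.8,interpolation=cv2.INTER_CUBIC))
E
```

```text
(no output)
```

View pics/c1.png

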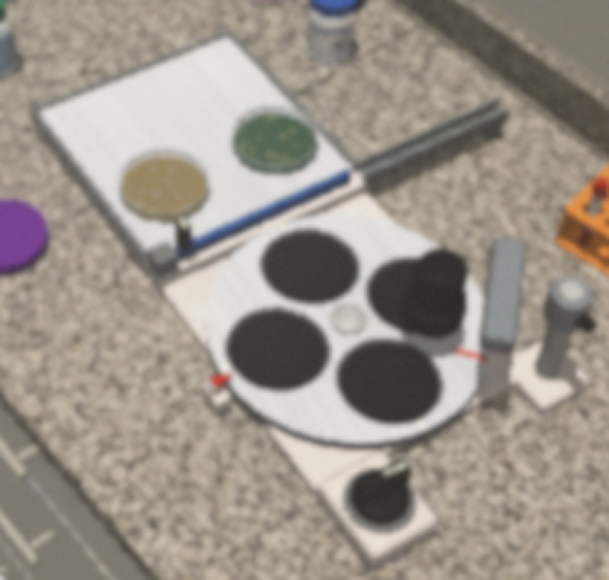

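View pics/c2.png

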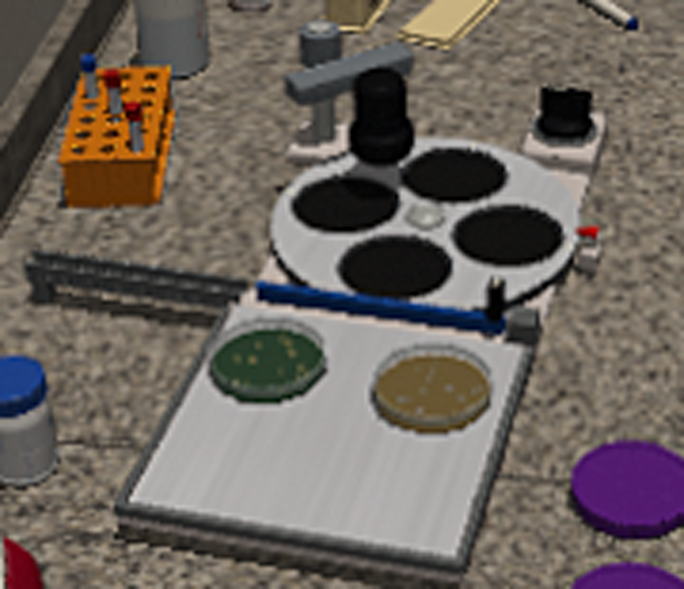

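The crops confirm two dishes, straw and green, both on the shelf. There is a blue gate with a black handle, empty seats, and a red line at about (470,352) in c1. Next I'll measure positions.

```bash
cat > m.py <<'E'
from h import *
import sys
S={}
for n in('scene','side'):
    p,d=snapshot(n);cv2.imwrite(f"pics/{sys.argv[1]}_{n}.png",p[:,:,::-1]);c=cam(n)
    h=cv2.cvtColor(p,cv2.COLOR_RGB2HSV).astype(int);H,s,v=h[...,0],h[...,1],h[...,2]
    yy,xx=np.mgrid[:384,:512]
    W=ray(c,np.c_[xx.ravel(),yy.ravel()],35).reshape(384,512,3)
    ok=(W[...,0]>350)&(W[...,0]<900)&(W[...,1]>-200)&(W[...,1]<600)
    ms={'straw':((H>14)&(H<28)&(s>90)&(v>70),42),'green':((H>35)&(H<85)&(s>50)&(v<140),42),
    'redag':(((H<8)|(H>172))&(s>90),37),'blue':((H>105)&(H<125)&(s>120),44),'black':((v<60),27)}
    for k,(m,z) in ms.items():
        for st,ce,mm in blobs(m&ok,8):
            if st[4]<(120 if k in('black','straw','green') else 8):continue
            print(n,k,st[4],ce.round(1),ray(c,[ce],z)[0].round(1)[:2])
            if k=='blue' and st[4]>60:
                q=np.argwhere(mm)[:,::-1];w=ray(c,q,z)[:,:2];pc=np.linalg.svd(w-w.mean(0),full_matrices=False)[2][0];t=(w-w.mean(0))@pc
                print('   bar',pc.round(3),(w.mean(0)+pc*t.min()).round(1),(w.mean(0)+pc*t.max()).round(1))
E
python3 m.py b
```

```text
scene redag 960 [232.8  91. ] [724.5 518.6]
scene redag 21 [401.8 184.2] [ 847.5 -145.5]
scene redag 10 [425.3 188.1] [ 889.9 -197.8]
scene redag 12 [396.3 200.8] [ 785.3 -178.6]
scene redag 20 [270.4 250.6] [396.9 -92.1]
scene blue 121 [310.2 117.6] [835.1 237.4]
   bar [-0.949 -0.315] [859.4 245.5] [810.9 229.4]
scene black 650 [340.5 221.3] [ 614.7 -129.4]
scene black 121 [307.7 215.5] [557.4 -58.8]
scene black 221 [295.8 243. ] [ 469.8 -109.2]
scene black 445 [326.4 249. ] [ 520.1 -172.8]
side straw 336 [263.3 201.1] [504.7 135. ]
side green 316 [219.8 194. ] [633.2 117.2]
side green 172 [253.5 267.2] [497.5 385.9]
side redag 17 [304.7 160.3] [399.3 -87.8]
side redag 9 [142.3 234.6] [806.8 303.7]
side redag 933 [158.8 288. ] [709.7 474.3]
side redag 173 [136.4 288.5] [762.3 483.3]
side redag 13 [159.4 333.8] [672.2 598. ]
side blue 318 [249.7 180.4] [556.4  46.3]
   bar [-0.992  0.124] [658.3  33.5] [457.9  58.6]
side blue 246 [152.1 201.2] [819.3 174.2]
   bar [-0.418  0.908] [834.5 141.3] [804.6 206.2]
side black 292 [268.8 146. ] [ 524.2 -173.8]
side black 326 [240.7 153.2] [ 611.6 -120.2]
side black 356 [283.4 161.7] [467.1 -87. ]
side black 382 [253.7 170. ] [555.7 -31.1]
side black 528 [183.1 175.7] [769.7  22.4]
side black 335 [265.5 180.9] [512.2  21.2]
side black 276 [241.1 236.4] [547.4 268.4]
side black 269 [218.4 246.4] [599.6 311.9]
side black 811 [251.  331.2] [479.6 558.3]
```

```bash
cat > ang.py <<'E'
E
python3 - <<'E'
from h import *
o=get_obs();M=R.from_rotvec(o['tool_rot']).as_matrix();print(M.round(3))
c=cam('scene')
print('redline',ray(c,[[357,241.3],[362,243]],30).round(1))
print('pointer',ray(c,[[271,251]],37).round(1))
print('hub',ray(c,[[195+348/2.9,120+318/2.9]],38).round(1))
print('knobtop',ray(c,[[195+380/2.9,120+490/2.9]],60).round(1))
print('handle top',ray(c,[[195+183/2.9,120+225/2.9]],79).round(1))
print('straw,green',ray(c,[[195+164/2.9,120+186/2.9],[195+275/2.9,120+142/2.9]],40).round(1))
s=cam('side')
f=lambda x,y:[150+x/3.8,100+y/3.8]
print('S handle top',ray(s,[f(497,282)],79)[0].round(1),'hub',ray(s,[f(428,212)],38)[0].round(1),'knob',ray(s,[f(566,98)],73)[0].round(1),'ptr',ray(s,[f(580,231)],37)[0].round(1))
print('bar ends', ray(s,[f(258,285),f(505,320)],47).round(1))
P=proj(s,[[540,-102.5,29.5]]);print(P)
E
```

```text
[[-0.    -0.219 -0.976]
 [-0.001 -0.976  0.219]
 [-1.     0.001 -0.   ]]
redline [[ 599.3 -206.    30. ]
 [ 605.6 -218.    30. ]]
pointer [[397.4 -94.1  37. ]]
hub [[ 533.3 -113.2   38. ]]
knobtop [[ 419.9 -271.3   60. ]]
handle top [[461.4  41.2  79. ]]
straw,green [[500.3 120.6  40. ]
 [628.2  99.9  40. ]]
S handle top [463.4  52.3  79. ] hub [535.5 -96.9  38. ] knob [ 428.2 -240.8   73. ] ptr [405.7 -84.3  37. ]
bar ends [[655.5  33.8  47. ]
 [456.3  57.6  47. ]]
[[261.49924933 156.91100126]]
```

Scene and side disagree by about 12 mm in y, so I'll use the wrist camera to decide between them. The tool needs to go above the changer with a turn of -84.5°.

```bash
python3 -m creep '[[-1,[0.24,-0.45,0.25],[0,0,-0.06]],[-1,[0.48,-0.9,0.5],[0,0,-0.12]],[-1,[0.48,-0.9,0.5],[0,0,-0.12]]]'
python3 -m creep '[[-1,[0.24,-0.45,0.25],[0,0,-0.06]],[-1,[0.48,-0.9,0.5],[0,0,-0.12]],[-1,[0.48,-0.9,0.5],[0,0,-0.12]]]'
```

```text
t: 0.55
ee_pos: [197.5, 566.6, 284.4]
tool_rot: [-1.993, 0.414, 1.992]
wrist_force: [-1.1, 1.1, 0.7]
finger_gap: 85.3
t: 0.85
ee_pos: [245.4, 476.5, 334.5]
tool_rot: [-1.877, 0.578, 1.877]
wrist_force: [-0.6, -0.1, -0.2]
finger_gap: 85.4
```

```bash
for_=0
python3 -m creep '[[-1,[0.24,-0.45,0.01],[0,0,-0.06]],[-1,[0.49,-0.9,0.03],[0,0,-0.117]],[-1,[0.49,-0.9,0.03],[0,0,-0.117]]]' >/dev/null
python3 -m creep '[[-1,[0.24,-0.45,0.01],[0,0,-0.06]],[-1,[0.49,-0.9,0.03],[0,0,-0.117]],[-1,[0.49,-0.9,0.03],[0,0,-0.117]]]' >/dev/null
python3 -m creep '[[-1,[0.24,-0.45,0.01],[0,0,-0.06]],[-1,[0.49,-0.9,0.03],[0,0,-0.117]],[-1,[0.49,-0.9,0.03],[0,0,-0.117]]]' >/dev/null
python3 -m creep '[[-1,[0.24,-0.45,0.01],[0,0,-0.06]],[-1,[0.49,-0.9,0.03],[0,0,-0.117]],[-1,[0.49,-0.9,0.03],[0,0,-0.117]]]' >/dev/null
python3 -m creep '[[-1,[0.24,-0.45,0.01],[0,0,-0.06]],[-1,[0.49,-0.9,0.03],[0,0,-0.117]],[-1,[0.49,-0.9,0.03],[0,0,-0.117]]]' >/dev/null
python3 -m creep '[[-1,[0.24,-0.45,0.01],[0,0,-0.06]],[-1,[0.49,-0.9,0.03],[0,0,-0.117]],[-1,[0.49,-0.9,0.03],[0,0,-0.117]],[-1,[0.49,-0.9,0.03],[0,0,-0.117]]]'
python3 - <<'E'
from h import *
o=get_obs();print(R.from_rotvec(o['tool_rot']).as_matrix().round(3),o['joint_pos'].round(2))
np.save('o1.npy',o,allow_pickle=True)
p,d=snapshot('wrist');cv2.imwrite('pics/w1.png',p[:,:,::-1]);np.save('d1.npy',d)
E
```

```text
t: 2.75
ee_pos: [538.4, -61.3, 348.1]
tool_rot: [-1.112, 1.269, 1.114]
wrist_force: [0.3, 1.2, -0.1]
finger_gap: 85.2
[[-0.002 -0.992  0.129]
 [-0.     0.129  0.992]
 [-1.     0.002 -0.   ]] [ 0.25  0.08 -0.08 -0.   -1.41 -0.38]
```

View pics/w1.png

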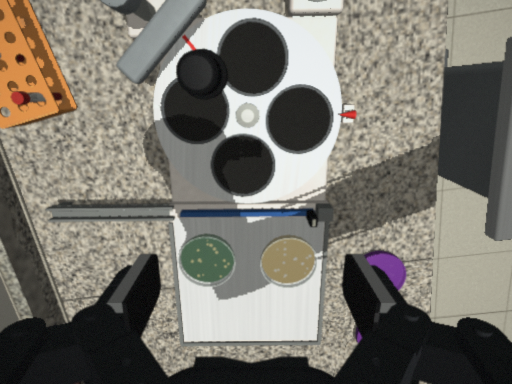

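The wrist view shows the hub at (248,116), the pointer tip at (341,115), and the red line at about (190,43). The handle is at (313,217), straw at (288,261) and green at (207,260). Only two dishes are on the shelf.

```bash
python3 - <<'E'
from h import *
o=np.load('o1.npy',allow_pickle=True).item();c=cam('wrist',o)
p=cv2.imread('pics/w1.png')[:,:,::-1];h=cv2.cvtColor(np.ascontiguousarray(p),cv2.COLOR_RGB2HSV).astype(int);H,s,v=h[...,0],h[...,1],h[...,2]
g=p.max(2)
for nm,(u,w,r) in dict(sfront=(243,165,32),sright=(299,118,34),sback=(253,57,36)).items():
    yy,xx=np.mgrid[:384,:512];m=(g<60)&((xx-u)**2+(yy-w)**2<(r+4)**2)
    b=max(blobs(m),key=lambda b:b[0][4]);cn=max(cv2.findContours(b[2].astype(np.uint8),0,1)[0],key=len)
    W=ray(c,cn.reshape(-1,2),29.5)[:,:2]
    (cx,cy),rr=cv2.minEnclosingCircle(W.astype(np.float32));print(nm,b[0][4],W.mean(0).round(1),cx,cy,rr)
print('hub',ray(c,[[248,116.]],38)[0].round(1),'ptr',ray(c,[[341,115]],36.5)[0].round(1))
m=((H<6)|(H>174))&(s>120)&(v>120)
for st,ce,mm in blobs(m,5):
    q=np.argwhere(mm)[:,::-1];print('red',st,ce.round(1),ray(c,[ce],29.5)[0].round(1))
for nm,m,z in(('straw',(H>14)&(H<28)&(s>90)&(v>70),40),('green',(H>45)&(H<85)&(s>50),40),('blue',(H>105)&(H<125)&(s>120),47)):
    b=max(blobs(m),key=lambda b:b[0][4]);W=ray(c,np.argwhere(b[2])[:,::-1],z)[:,:2]
    print(nm,b[0],W.mean(0).round(1),cv2.minEnclosingCircle(W.astype(np.float32)))
    if nm=='blue':
        pc=np.linalg.svd(W-W.mean(0),full_matrices=False)[2][0];t=(W-W.mean(0))@pc;print(pc,W.mean(0)+pc*t.min(),W.mean(0)+pc*t.max())
print('shelf corners',ray(c,[[184,341],[318,341]],34).round(1),'handle',ray(c,[[312,213]],79).round(1))
d=np.load('d1.npy');print(d[116,248],d[330,250])
a=p[0:140,130:360,::-1];cv2.imwrite('pics/w1c.png',cv2.resize(a,None,fx=3.4,fy=3.4,interpolation=cv2.INTER_CUBIC))
E
```

```text
sfront 2783 [555.4 -35.9] 555.1605834960938 -34.64984130859375 45.763492584228516
sright 3034 [465.6 -91. ] 465.75604248046875 -90.35943603515625 43.88047409057617
sback 3834 [ 524.5 -177.9] 525.289794921875 -178.31246948242188 47.626556396484375
hub [ 536.2 -105.5   38. ] ptr [407.8 -89.7  36.5]
red [183  35  13  15  50] [188.7  42.5] [ 601.3 -208.1   29.5]
red [ 12  92  12  13 115] [17.3 97.6] [ 847.7 -169.3   29.5]
red [340 111  16   8  83] [349.3 114.2] [394.3 -88.4  29.5]
straw [  7 108  56  19 327] [ 827.3 -142.4] ((828.0675048828125, -138.15087890625), 40.04684066772461)
green [ 181  238   52   43 1593] [632.1 108.3] ((631.4605712890625, 107.87716674804688), 41.21080780029297)
blue [181 209 127   8 745] [559.9  33.3] ((561.0311279296875, 33.8853874206543), 94.72932434082031)
[ 0.99224643 -0.12428608] [466.98155089  44.92645266] [654.89832161  21.38851095]
shelf corners [[701.1 267.7  34. ]
 [464.6 299.1  34. ]] handle [[464.5  33.6  79. ]]
443.48804 565.7174
```

View pics/w1c.png

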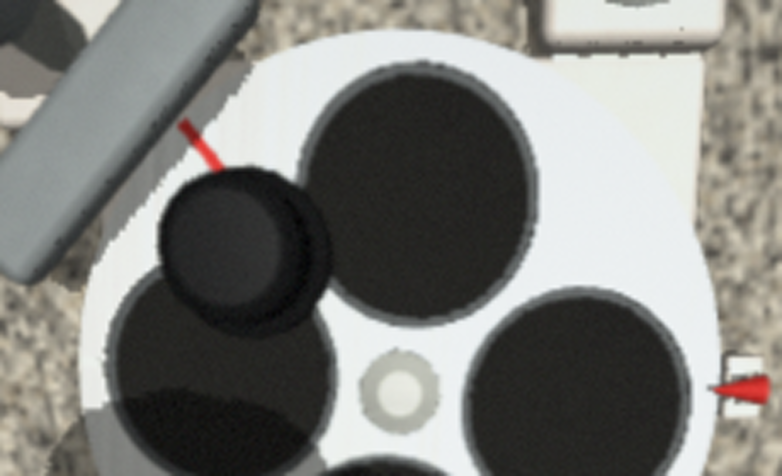

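Axis ≈ (536,-105), changer yaw ≈ -7.1°, and carousel ≈ +0.10 rad, with seat 1 nearly at the shelf. The handle is at about (463.5,50). I'll go above the handle and look.

```bash

python3 -m creep '[[-0.2,[-0.35,0.4,-0.4],[0,0,0]],[-0.2,[-0.75,0.8,-0.8],[0,0,0]],[-0.2,[-0.75,1,-1],[0,0,0]]]' >/dev/null
python3 -m creep '[[-0.2,[0,0.1,-0.5],[0,0,0]],[-0.2,[0,0.11,-1],[0,0,0]],[-0.2,[0,0.11,-1],[0,0,0]]]'
python3 - <<'E'
from h import *
o=get_obs();c=cam('wrist',o)
p,d=snapshot('wrist');cv2.imwrite('pics/w2.png',p[:,:,::-1])
for z in(79,):print(proj(c,[[463.5,50,z],[o['ee_pos'][0],o['ee_pos'][1],z]]))
E
```

```text
t: 3.4
ee_pos: [461.9, 42.7, 151.9]
tool_rot: [-1.114, 1.275, 1.12]
wrist_force: [0.2, -0.9, 0.1]
finger_gap: 51.3
[[249.22680757 215.866952  ]
 [250.14526416 206.3251828 ]]
```

View pics/w2.png

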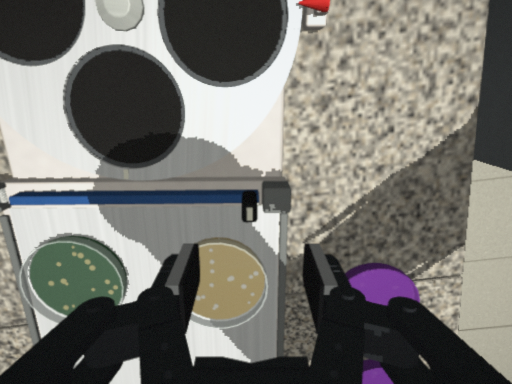

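The handle top is at (250,214), matching (463.5,50). Descending to straddle it.

```bash

python3 -m creep '[[-0.2,[0,0,-0.4],[0,0,0]],[-0.2,[0,0,-0.6],[0,0,0]],[-0.2,[0,0,-0.6],[0,0,0]],[-0.2,[0,0,-0.6],[0,0,0]]]'
```

```text
t: 3.85
ee_pos: [468.2, 43.0, 99.1]
tool_rot: [-1.115, 1.265, 1.113]
wrist_force: [0.5, -0.7, -0.1]
finger_gap: 51.2
```

```bash

python3 -m creep '[[-0.2,[0,0,0],[0,0,0]]]'
python3 -m creep '[[-0.2,[0,0,0],[0,0,0]]]'
python3 -c "
from h import *
o=get_obs();print(o['ee_pos'],o['joint_pos'])
p,d=snapshot('wrist');cv2.imwrite('pics/w3.png',p[:,:,::-1])
c=cam('wrist',o);print(proj(c,[[463.5,50,79]]),proj(c,[o['ee_pos']]))"
```

```text
t: 3.95
ee_pos: [468.2, 42.9, 99.2]
tool_rot: [-1.114, 1.264, 1.112]
wrist_force: [-0.6, -0.5, 0.4]
finger_gap: 51.4
t: 4.05
ee_pos: [467.7, 42.7, 98.6]
tool_rot: [-1.114, 1.264, 1.112]
wrist_force: [0.2, 0.4, 0.2]
finger_gap: 51.3
[467.72884961  42.65921482  98.58562917] [ 5.11891603e-01  1.55620434e-01 -6.10113779e-01  4.29471824e-04
 -8.01920391e-01 -6.41536434e-01]
[[260.06489316 249.73862266]] [[251.01224948 256.6123731 ]]
```

View pics/w3.png

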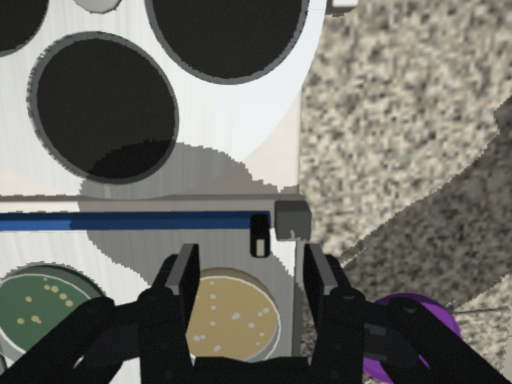

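```bash

python3 -m creep '[[-0.2,[-0.04,0.07,0],[0,0,0]],[-0.2,[-0.04,0.07,-0.2],[0,0,0]],[-0.2,[-0.04,0.07,-0.42],[0,0,0]],[-0.2,[-0.04,0.07,-0.42],[0,0,0]],[0.4,[-0.04,0.07,-0.42],[0,0,0]],[0.4,[-0.04,0.07,-0.42],[0,0,0]],[0.4,[-0.04,0.07,-0.42],[0,0,0]]]'
python3 -m creep '[[0.4,[0,0,0],[0,0,0]]]'
python3 -c "
from h import *
p,d=snapshot('wrist');cv2.imwrite('pics/w4.png',p[:,:,::-1])"
```

```text
t: 4.8
ee_pos: [463.2, 49.5, 55.8]
tool_rot: [-1.113, 1.266, 1.113]
wrist_force: [0.3, -0.4, 0.1]
finger_gap: 25.5
t: 4.9
ee_pos: [463.0, 49.4, 55.5]
tool_rot: [-1.113, 1.266, 1.113]
wrist_force: [-0.1, 0.2, -0.0]
finger_gap: 25.7
```

View pics/w4.png

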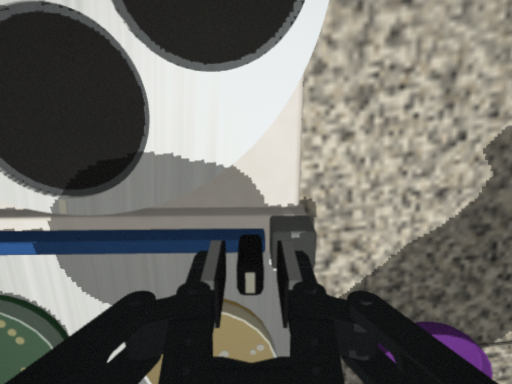

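The handle is caged between the fingers at (250,265). Opening the gate.

```bash

python3 -m creep '[[0.4,[0.1,-0.012,0],[0,0,0]],[0.4,[0.3,-0.037,0],[0,0,0]],[0.4,[0.5,-0.062,0],[0,0,0]],[0.4,[0.7,-0.087,0],[0,0,0]],[0.4,[0.9,-0.112,0],[0,0,0]],[0.4,[0.9,-0.112,0],[0,0,0]]]'
python3 -m creep '[[0.4,[0.2,-0.025,0],[0,0,0]],[0.4,[0.4,-0.05,0],[0,0,0]],[0.4,[0.6,-0.075,0],[0,0,0]],[0.4,[0.8,-0.1,0],[0,0,0]],[0.4,[0.9,-0.112,0],[0,0,0]],[0.4,[0.96,-0.12,0],[0,0,0]],[0.4,[0.96,-0.12,0],[0,0,0]]]'
python3 -c "
from h import *
p,d=snapshot('wrist');cv2.imwrite('pics/w5.png',p[:,:,::-1])"
```

```text
t: 5.55
ee_pos: [555.4, 37.7, 54.6]
tool_rot: [-1.113, 1.267, 1.112]
wrist_force: [-0.3, -0.4, 0.4]
finger_gap: 25.5
t: 6.25
ee_pos: [648.8, 25.8, 54.5]
tool_rot: [-1.113, 1.268, 1.113]
wrist_force: [-0.8, 0.0, -0.3]
finger_gap: 25.7
```

View pics/w5.png

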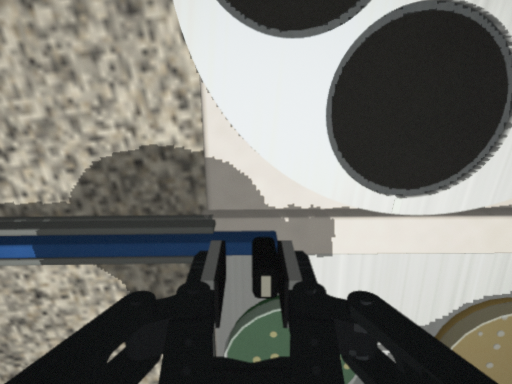

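```bash

python3 -m creep '[[0.4,[0.04,-0.005,0],[0,0,0]],[0.4,[0.08,-0.01,0],[0,0,0]],[0.4,[0.08,-0.01,0],[0,0,0]]]'
python3 -m creep '[[0.4,[0.03,-0.004,0],[0,0,0]],[0.4,[0.03,-0.004,0],[0,0,0]]]'
```

```text
t: 6.6
ee_pos: [656.7, 24.9, 54.8]
tool_rot: [-1.113, 1.268, 1.113]
wrist_force: [-1.2, -0.6, 0.4]
finger_gap: 25.7
t: 6.8
ee_pos: [658.8, 24.5, 54.7]
tool_rot: [-1.112, 1.269, 1.114]
wrist_force: [-4.5, 1.3, 1.5]
finger_gap: 25.6
```

```bash

python3 -m creep '[[0.4,[0.03,-0.004,0],[0,0,0]],[0.4,[0.03,-0.004,0],[0,0,0]]]'
```

```text
t: 7.0
ee_pos: [658.9, 24.3, 54.4]
tool_rot: [-1.11, 1.273, 1.117]
wrist_force: [-15.0, 5.1, 9.9]
finger_gap: 25.7
```

The gate is fully open: it stopped with 15 N on the wrist. I'll back off, raise and go look at the knob.

```bash

python3 -m creep '[[0.3,[-0.08,0.01,0],[0,0,0]],[0,[-0.08,0.01,0.4],[0,0,0]],[0,[-0.08,0.01,0.8],[0,0,0]],[0,[-0.08,0.01,1],[0,0,0]]]' >/dev/null
python3 -m creep '[[0,[-0.3,-0.3,0.3],[0,0,0]],[0,[-0.6,-0.6,0.6],[0,0,0]],[0,[-0.8,-0.9,0.7],[0,0,0]],[0,[-0.8,-0.9,0.7],[0,0,0]]]' >/dev/null
python3 -m creep '[[0,[-0.4,-0.4,0],[0,0,0]],[0,[-0.7,-0.8,0],[0,0,0]],[0,[-0.75,-0.9,0],[0,0,0]],[0,[-0.75,-0.9,0],[0,0,0]]]' >/dev/null
python3 -m creep '[[0,[-0.4,-0.4,0],[0,0,0]],[0,[-0.7,-0.8,0],[0,0,0]],[0,[-0.75,-0.9,0],[0,0,0]],[0,[-0.75,-0.9,0],[0,0,0]]]'
python3 - <<'E'
from h import *
o=get_obs();np.save('o2.npy',o,allow_pickle=True);c=cam('wrist',o)
p,d=snapshot('wrist');cv2.imwrite('pics/w6.png',p[:,:,::-1])
E
```

```text
t: 8.6
ee_pos: [424.3, -246.2, 225.0]
tool_rot: [-1.112, 1.268, 1.11]
wrist_force: [0.7, -0.1, 0.3]
finger_gap: 42.5
```

View pics/w6.png

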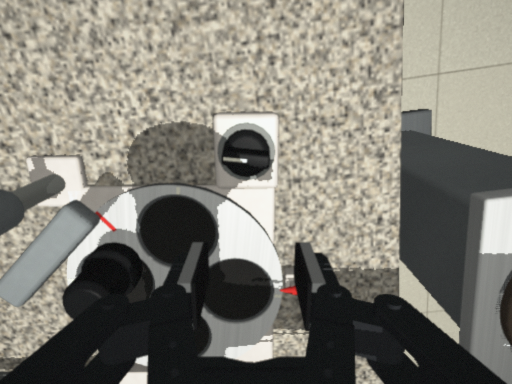

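```bash
python3 - <<'E'
from h import *
o=np.load('o2.npy',allow_pickle=True).item();c=cam('wrist',o)
p=cv2.imread('pics/w6.png');a=p[95:205,190:310];cv2.imwrite('pics/w6c.png',cv2.resize(a,None,fx=5,fy=5,interpolation=cv2.INTER_CUBIC))
print(ray(c,[[246,152]],46)[0].round(1), ray(c,[[246,155]],73)[0].round(1))
E
```

```text
[ 427.1 -265.8   46. ] [ 426.3 -268.1   73. ]
```

View pics/w6c.png

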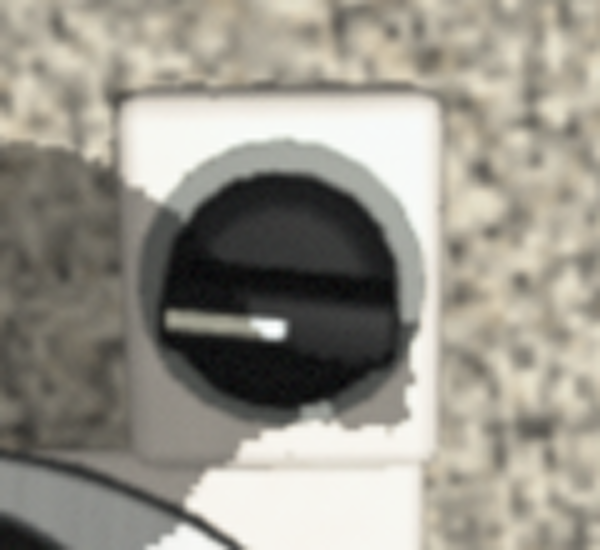

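The knob skirt is at about (246,153) → (427,-266), with the bar nearly along the changer's x (θ ≈ 0.08). I'll turn the tool +85° and look again before gripping.

```bash

python3 -m creep '[[0,[0.02,-0.1,-0.2],[0,0,0.09]],[0,[0.03,-0.2,-0.4],[0,0,0.18]],[0,[0.03,-0.2,-0.6],[0,0,0.27]],[0,[0.03,-0.2,-0.8],[0,0,0.36]],[0,[0.03,-0.2,-0.8],[0,0,0.45]],[0,[0.03,-0.2,-0.8],[0,0,0.54]],[0,[0.03,-0.2,-0.8],[0,0,0.63]],[0,[0.03,-0.2,-0.8],[0,0,0.72]]]' >/dev/null
python3 -m creep '[[0,[0,0,0],[0,0,0.09]],[0,[0,0,0],[0,0,0.18]],[0,[0,0,0],[0,0,0.22]],[0,[0,0,0],[0,0,0.22]]]'
python3 - <<'E'
from h import *
o=get_obs();np.save('o3.npy',o,allow_pickle=True);c=cam('wrist',o)
print(R.from_rotvec(o['tool_rot']).as_matrix().round(3),o['joint_pos'].round(2))
p,d=snapshot('wrist');cv2.imwrite('pics/w7.png',p[:,:,::-1])
print(proj(c,[[427,-266,73],[427,-266,46],o['ee_pos']-[0,0,72]]))
E
```

```text
t: 9.85
ee_pos: [428.9, -264.1, 144.6]
tool_rot: [-2.105, 0.234, 2.104]
wrist_force: [0.3, -0.4, 0.5]
finger_gap: 42.9
[[ 0.    -0.22  -0.975]
 [-0.    -0.975  0.22 ]
 [-1.     0.    -0.   ]] [-0.16  0.15 -0.48  0.   -0.93  1.51]
[[252.87122848 207.41749073]
 [252.65828492 195.40521174]
 [249.72297597 205.35195697]]
```

View pics/w7.png

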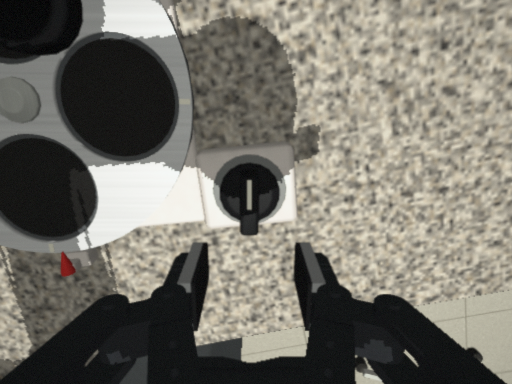

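```bash
python3 - <<'E'
from h import *
o=np.load('o3.npy',allow_pickle=True).item();c=cam('wrist',o)
p=cv2.imread('pics/w7.png');a=p[140:250,190:310];cv2.imwrite('pics/w7c.png',cv2.resize(a,None,fx=5,fy=5,interpolation=cv2.INTER_CUBIC))
g=p.max(2);yy,xx=np.mgrid[:384,:512];m=(g<40)&(abs(xx-250)<40)&(abs(yy-190)<50)
b=max(blobs(m),key=lambda b:b[0][4]);print(b[0])
print(ray(c,[[250,189],[b[0][0],189],[b[0][0]+b[0][2],189]],46).round(1), ray(c,[[249.5,235]],73).round(1))
E
```

```text
[ 221  163   58   71 2077]
[[ 432.7 -265.1   46. ]
 [ 437.9 -242.5   46. ]
 [ 427.6 -287.7   46. ]] [[ 406.1 -258.7   73. ]]
```

View pics/w7c.png

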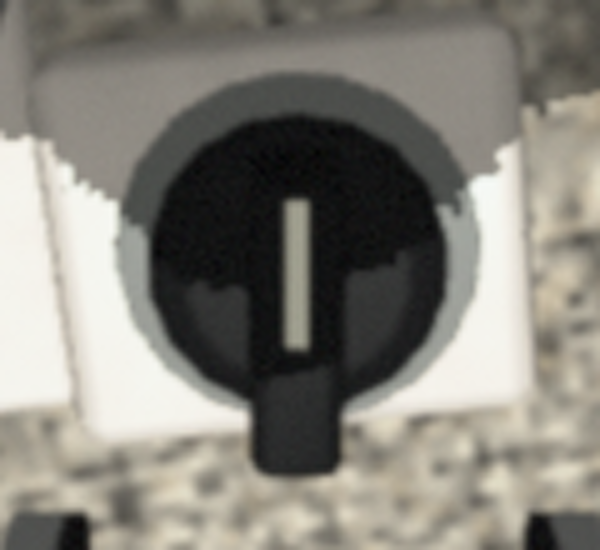

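The bar is aligned with the jaws, and its centre at about (429.5,-264) is under the TCP. Descending and gripping.

```bash

python3 -m creep '[[0,[0,0,-0.3],[0,0,0]],[0,[0,0,-0.6],[0,0,0]],[0,[0,0,-0.8],[0,0,0]],[0,[0,0,-0.92],[0,0,0]],[0,[0,0,-0.92],[0,0,0]],[1,[0,0,-0.92],[0,0,0]],[1,[0,0,-0.92],[0,0,0]],[1,[0,0,-0.92],[0,0,0]]]'
python3 -m creep '[[1,[0,0,0],[0,0,0]],[1,[0,0,0],[0,0,0]]]'
```

```text
t: 10.7
ee_pos: [429.0, -263.3, 54.2]
tool_rot: [-2.105, 0.235, 2.098]
wrist_force: [1.8, 17.6, 5.4]
finger_gap: 12.6
t: 10.9
ee_pos: [429.0, -263.2, 54.2]
tool_rot: [-2.105, 0.235, 2.098]
wrist_force: [1.9, 16.1, 5.5]
finger_gap: 12.8
```

```bash

python3 -m creep '[[1,[0,0.01,0],[0,0,0.03]],[1,[0,0.01,0],[0,0,0.062]],[1,[0,0.01,0],[0,0,0.062]]]'
python3 - <<'E'
from h import *
o=get_obs();np.save('o4.npy',o,allow_pickle=True);c=cam('wrist',o)
z=R.from_rotvec(o['tool_rot']).as_matrix()[:,2];print(np.degrees(np.arctan2(z[1],z[0])))
p,d=snapshot('wrist');cv2.imwrite('pics/w8.png',p[:,:,::-1])
p,d=snapshot('side');a=p[:,:,::-1][130:230,190:330];cv2.imwrite('pics/s8.png',cv2.resize(a,None,fx=5,fy=5,interpolation=cv2.INTER_CUBIC))
E
```

```text
t: 11.2
ee_pos: [429.1, -263.0, 54.2]
tool_rot: [-2.16, 0.134, 2.153]
wrist_force: [2.7, 9.8, 4.2]
finger_gap: 12.4
172.84334574606368
```

View pics/w8.png

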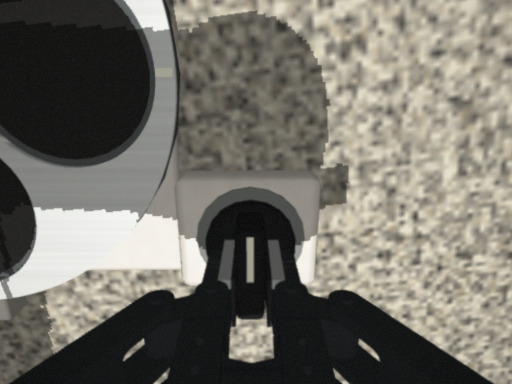

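View pics/s8.png

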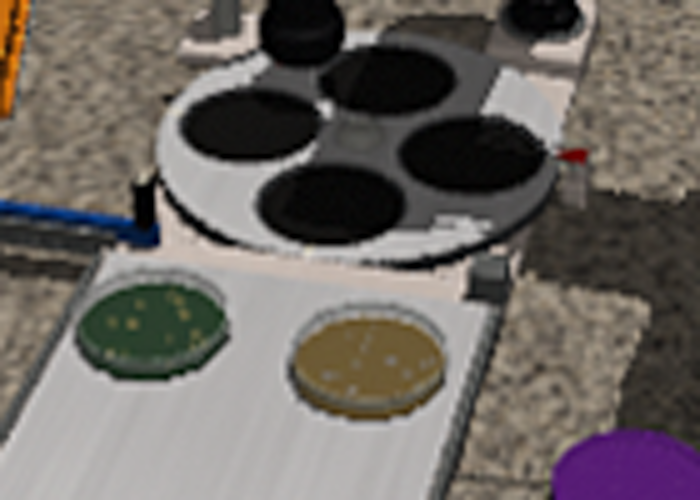

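The wrist view shows the white tick at (165,72) square to the tool, so θ ≈ 0 and seat 1 is at the shelf. I'll release and move to behind the straw dish.

```bash

python3 -m creep '[[0,[0,0,0],[0,0,0]],[0,[0,0,0],[0,0,0]],[0,[0,0,0],[0,0,0]],[0,[0,0,0.5],[0,0,0]],[0,[0,0,1],[0,0,0]],[0,[0,0,1],[0,0,0]]]' 
python3 -m creep '[[0,[0.05,0.4,0.2],[0,0,-0.09]],[0,[0.1,0.8,0.4],[0,0,-0.18]],[0,[0.1,0.95,0.4],[0,0,-0.19]]]' >/dev/null
python3 -m creep '[[0,[0.05,0.4,0],[0,0,-0.09]],[0,[0.1,0.8,0],[0,0,-0.18]],[0,[0.1,0.95,0],[0,0,-0.19]]]' >/dev/null
python3 -m creep '[[0,[0.05,0.4,0],[0,0,-0.09]],[0,[0.1,0.8,0],[0,0,-0.18]],[0,[0.1,0.95,0],[0,0,-0.19]]]' >/dev/null
python3 -m creep '[[0,[0.05,0.4,0],[0,0,-0.09]],[0,[0.1,0.8,0],[0,0,-0.18]],[0,[0.1,0.95,0],[0,0,-0.19]],[0,[0.1,0.95,0],[0,0,-0.19]]]'
python3 - <<'E'
from h import *
o=get_obs();np.save('o5.npy',o,allow_pickle=True);c=cam('wrist',o)
print(R.from_rotvec(o['tool_rot']).as_matrix().round(3),o['joint_pos'].round(2))
p,d=snapshot('wrist');cv2.imwrite('pics/w9.png',p[:,:,::-1])
E
```

```text
t: 11.9
ee_pos: [431.4, -265.5, 159.7]
tool_rot: [-2.17, 0.139, 2.146]
wrist_force: [0.9, -0.7, -1.0]
finger_gap: 42.6
t: 13.2
ee_pos: [467.8, 117.8, 192.8]
tool_rot: [-1.393, 1.079, 1.392]
wrist_force: [0.2, -0.8, -0.5]
finger_gap: 42.9
[[ 0.    -0.968 -0.25 ]
 [ 0.    -0.25   0.968]
 [-1.    -0.     0.   ]] [ 0.66  0.07 -0.46  0.   -1.04 -0.4 ]
```

View pics/w9.png

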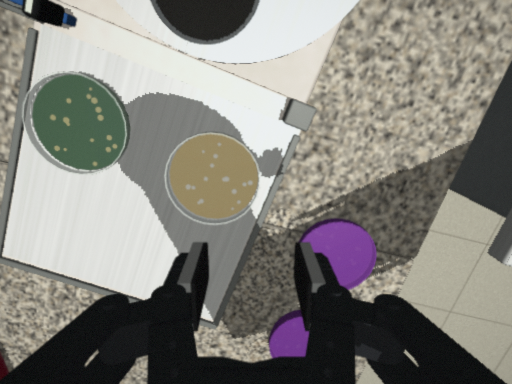

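```bash
cat > dish.py <<'E'
from h import *
def dishes(p,c,z=40):
    h=cv2.cvtColor(np.ascontiguousarray(p),cv2.COLOR_RGB2HSV).astype(int);H,s,v=h[...,0],h[...,1],h[...,2]
    for nm,m in(('straw',(H>13)&(H<30)&(s>70)&(v>60)),('green',(H>45)&(H<85)&(s>50))):
        m=cv2.morphologyEx(m.astype(np.uint8),cv2.MORPH_OPEN,np.ones((5,5)))
        m=cv2.morphologyEx(m,cv2.MORPH_CLOSE,np.ones((7,7)))
        B=[b for b in blobs(m,300)]
        for b in B:
            W=ray(c,np.argwhere(b[2])[:,::-1],z)[:,:2];a,r=cv2.minEnclosingCircle(W.astype(np.float32))
            if 25<r<60: print(nm,b[1].round(1),'area',b[0][4],'mean',W.mean(0).round(1),'circ',np.round(a,1),round(r,1))
E
python3 - <<'E'
from dish import *
o=np.load('o5.npy',allow_pickle=True).item();c=cam('wrist',o)
p=cv2.imread('pics/w9.png')[:,:,::-1];dishes(p,c)
print('rim straw',ray(c,[[212.5,178]],46).round(1),'green',ray(c,[[78,122]],46).round(1))
E
```

```text
straw [213.1 175.8] area 5631 mean [503.  126.5] circ [502.5 127.5] 42.0
green [ 78.4 122.1] area 6508 mean [631.9 107.7] circ [630.4 108.9] 41.9
rim straw [[502.9 126.5  46. ]] green [[629.6 105.8  46. ]]
```

Straw is at (503,126.5), and the push direction to the seat is (0.26,-0.965), 163 mm. I'll go in behind it with a narrow gap.

```bash

python3 -m creep '[[0.3,[0.1,0.35,0],[0,0,0]],[0.3,[0.18,0.73,-0.3],[0,0,0]],[0.3,[0.18,0.73,-0.7],[0,0,0]],[0.3,[0.18,0.73,-0.95],[0,0,0]],[0.3,[0.18,0.73,-0.95],[0,0,0]],[0.3,[0.18,0.73,-0.95],[0,0,0]]]'
python3 - <<'E'
from dish import *
o=get_obs();c=cam('wrist',o)
p,d=snapshot('wrist');cv2.imwrite('pics/w10.png',p[:,:,::-1]);dishes(p,c)
E
```

```text
t: 13.85
ee_pos: [485.9, 188.3, 98.4]
tool_rot: [-1.392, 1.081, 1.391]
wrist_force: [0.8, -0.7, 0.5]
finger_gap: 29.9
straw [248.1 115.2] area 14437 mean [503.3 126. ] circ [502.7 128.3] 42.0
green [51.5 49.6] area 9979 mean [622.1 118.5] circ [624.  116.5] 40.4
```

View pics/w10.png

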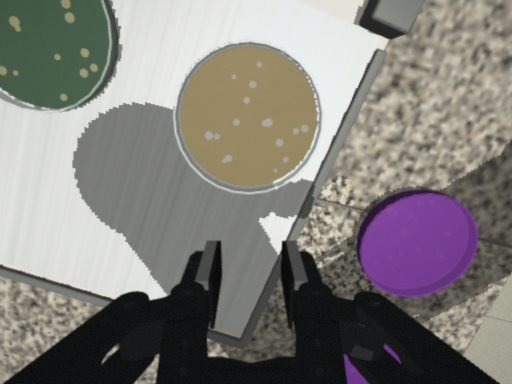

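```bash

python3 -m creep '[[0.4,[0.02,-0.06,-0.3],[0,0,0]],[0.4,[0.02,-0.06,-0.5],[0,0,0]],[0.4,[0.02,-0.06,-0.61],[0,0,0]],[0.4,[0.02,-0.06,-0.61],[0,0,0]],[0.4,[0.02,-0.06,-0.61],[0,0,0]]]'
python3 - <<'E'
from dish import *
o=get_obs();c=cam('wrist',o)
p,d=snapshot('wrist');cv2.imwrite('pics/w11.png',p[:,:,::-1]);dishes(p,c)
E
```

```text
t: 14.4
ee_pos: [488.4, 183.6, 38.1]
tool_rot: [-1.392, 1.078, 1.391]
wrist_force: [0.5, 0.3, 0.0]
finger_gap: 25.6
straw [249.7 135.3] area 26842 mean [503.6 125. ] circ [502.7 128.1] 41.9
green [19.7 51.6] area 4231 mean [602.1 115.1] circ [602.3 119.8] 26.7
```

View pics/w11.png

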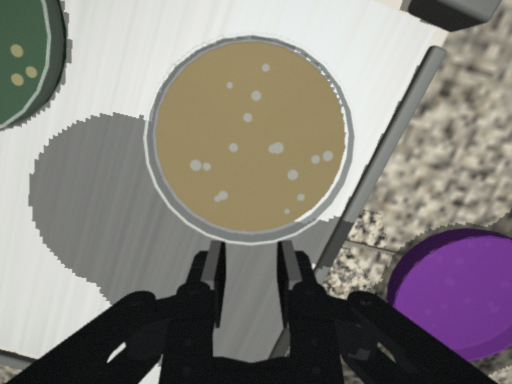

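The dish is centred between the fingers (col 250), about to be touched. Pushing.

```bash

python3 -m creep '[[0.4,[0.026,-0.097,0],[0,0,0]],[0.4,[0.052,-0.193,0],[0,0,0]],[0.4,[0.078,-0.29,0],[0,0,0]],[0.4,[0.105,-0.386,0],[0,0,-0]],[0.4,[0.105,-0.386,-0.04],[0,0,0]],[0.4,[0.105,-0.386,-0.04],[0,0,0]]]'
python3 - <<'E'
from dish import *
o=get_obs();c=cam('wrist',o)
p,d=snapshot('wrist');cv2.imwrite('pics/w12.png',p[:,:,::-1]);dishes(p,c)
E
```

```text
t: 15.05
ee_pos: [497.8, 143.7, 32.2]
tool_rot: [-1.39, 1.082, 1.391]
wrist_force: [-0.1, -0.9, 0.4]
finger_gap: 25.5
straw [248.9 135.4] area 29066 mean [513.5  84.5] circ [512.5  87.6] 41.8
green [ 23.1 137.2] area 6637 mean [605.4 108.5] circ [614.2 109.9] 37.0
```

View pics/w12.png

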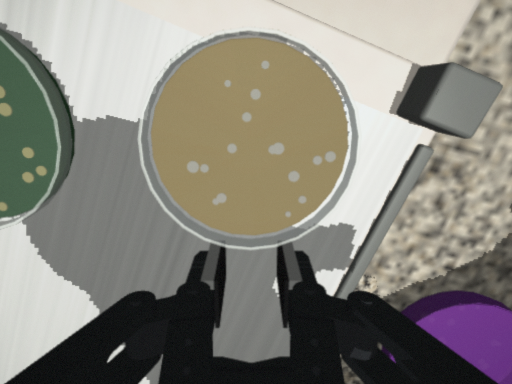

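```bash

python3 -m creep '[[0.4,[0.027,-0.097,0],[0,0,0]],[0.4,[0.054,-0.193,0],[0,0,0]],[0.4,[0.081,-0.29,0],[0,0,0]],[0.4,[0.108,-0.386,0],[0,0,-0]],[0.4,[0.135,-0.483,0],[0,0,0]],[0.4,[0.162,-0.58,0],[0,0,0]],[0.4,[0.19,-0.68,0],[0,0,0]],[0.4,[0.216,-0.774,0],[0,0,0]]]'
python3 - <<'E'
from dish import *
o=get_obs();c=cam('wrist',o)
p,d=snapshot('wrist');cv2.imwrite('pics/w13.png',p[:,:,::-1]);dishes(p,c)
E
```

```text
t: 15.9
ee_pos: [519.9, 66.2, 32.8]
tool_rot: [-1.391, 1.08, 1.391]
wrist_force: [-0.2, 0.9, 0.9]
finger_gap: 25.6
straw [250.1 139.3] area 28597 mean [534.7   8.5] circ [533.7  11.6] 41.9
green [ 37.8 291.4] area 9011 mean [618.5 107.7] circ [629. 109.] 39.0
```

View pics/w13.png

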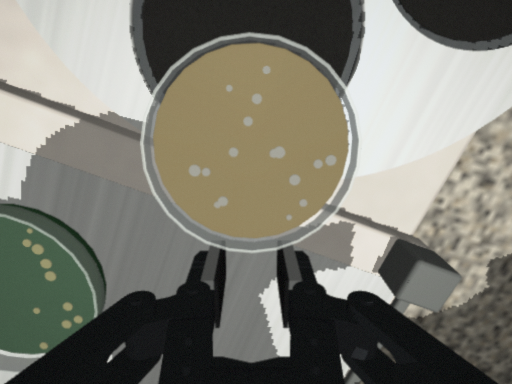

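The dish is heading straight into the seat (seat centre col ≈ 249). About 43 mm remain, which I'll do gently.

```bash

python3 -m creep '[[0.4,[0.026,-0.09,0],[0,0,0]],[0.4,[0.052,-0.18,0],[0,0,0]],[0.4,[0.072,-0.26,0],[0,0,0]],[0.4,[0.088,-0.32,0],[0,0,-0]],[0.4,[0.101,-0.37,0],[0,0,0]],[0.4,[0.101,-0.37,0],[0,0,0]]]'
python3 - <<'E'
from dish import *
o=get_obs();c=cam('wrist',o)
p,d=snapshot('wrist');cv2.imwrite('pics/w14.png',p[:,:,::-1]);dishes(p,c)
E
```

```text
t: 16.55
ee_pos: [529.8, 29.5, 32.7]
tool_rot: [-1.391, 1.081, 1.391]
wrist_force: [0.1, -0.8, 0.0]
finger_gap: 25.7
straw [250.  138.8] area 28406 mean [544.7 -28.4] circ [543.7 -25.2] 41.8
green [ 28.9 330.4] area 4348 mean [631.6  95.7] circ [632.5 104. ] 33.3
```

View pics/w14.png

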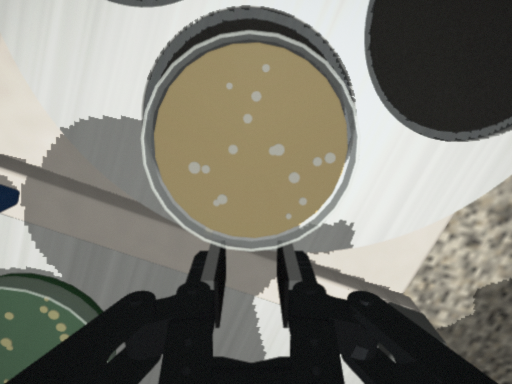

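```bash

python3 -m creep '[[0.4,[0.007,-0.025,0],[0,0,0]],[0.4,[0.013,-0.05,0],[0,0,0]],[0.4,[0.013,-0.05,0],[0,0,0]]]'
python3 - <<'E'
from dish import *
o=get_obs();c=cam('wrist',o)
p,d=snapshot('wrist');cv2.imwrite('pics/w15.png',p[:,:,::-1]);dishes(p,c)
E
```

```text
t: 16.9
ee_pos: [531.1, 25.0, 32.8]
tool_rot: [-1.391, 1.08, 1.391]
wrist_force: [0.7, -0.3, -0.8]
finger_gap: 25.8
straw [250.3 140. ] area 27940 mean [545.8 -32.5] circ [544.7 -29.4] 41.5
green [ 27.2 334.7] area 3839 mean [633.6  94.2] circ [633.1 101.9] 31.4
```

View pics/w15.png

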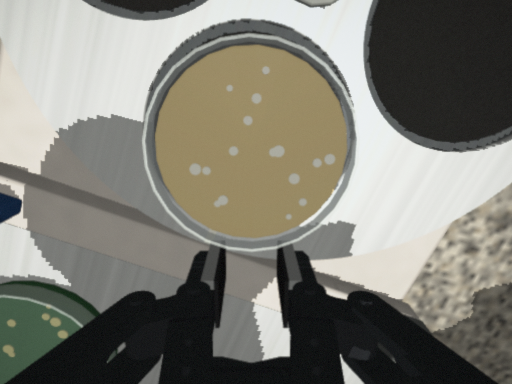

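```bash

python3 -m creep '[[0.4,[0.006,-0.02,0],[0,0,0]],[0.4,[0.008,-0.03,0],[0,0,0]],[0.4,[0.008,-0.03,0],[0,0,0]]]'
python3 - <<'E'
from dish import *
o=get_obs();c=cam('wrist',o)
p,d=snapshot('wrist');cv2.imwrite('pics/w16.png',p[:,:,::-1]);dishes(p,c)
E
```

```text
t: 17.25
ee_pos: [531.9, 22.0, 32.8]
tool_rot: [-1.391, 1.08, 1.391]
wrist_force: [0.2, 0.3, -0.7]
finger_gap: 25.4
straw [250.2 137.8] area 26987 mean [546.9 -36.4] circ [546.  -33.5] 40.5
green [ 26.2 337.4] area 3457 mean [634.9  93.1] circ [633.4 100.8] 30.0
```

View pics/w16.png

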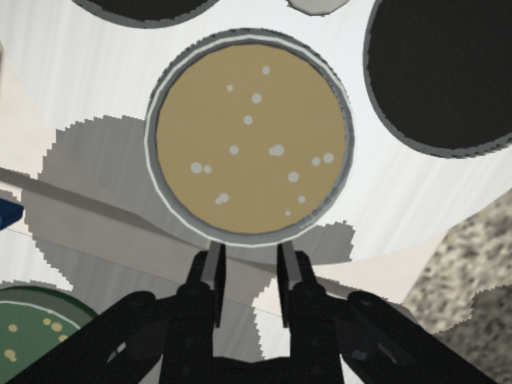

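Its apparent radius shrank by 1 mm, so it has likely dropped. I'll back off and check from above, with depth.

```bash

python3 -m creep '[[0.4,[-0.05,0.2,0],[0,0,0]],[0.4,[-0.05,0.2,0.4],[0,0,0]],[0.4,[-0.05,0.2,0.8],[0,0,0]],[0.4,[-0.05,0.2,0.8],[0,0,0]]]'
python3 - <<'E'
from dish import *
o=get_obs();c=cam('wrist',o);np.save('o6.npy',o,allow_pickle=True)
p,d=snapshot('wrist');cv2.imwrite('pics/w17.png',p[:,:,::-1]);dishes(p,c,37);np.save('d6.npy',d)
E
```

```text
t: 17.7
ee_pos: [530.1, 43.3, 118.0]
tool_rot: [-1.395, 1.072, 1.386]
wrist_force: [-0.3, 0.8, -0.8]
finger_gap: 25.6
straw [257.   90.4] area 12785 mean [546.2 -34.1] circ [545.7 -32.1] 42.0
green [103.4 246.9] area 7536 mean [633.4 109.6] circ [631.6 109.2] 42.4
```

View pics/w17.png

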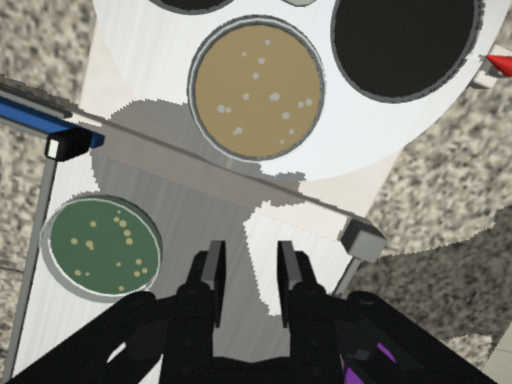

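```bash
cat > ht.py <<'E'
from h import *
def world(d,c):
    k,di,C=c;yy,xx=np.mgrid[:384,:512]
    u=cv2.undistortPoints(np.c_[xx.ravel(),yy.ravel()].astype(float).reshape(-1,1,2),k,di).reshape(-1,2)
    P=np.c_[u,np.ones(len(u))]*d.reshape(-1,1)
    return (P@C[:3,:3].T+C[:3,3]).reshape(384,512,3)
def plane(W,u,v,r):
    yy,xx=np.mgrid[:384,:512];m=(xx-u)**2+(yy-v)**2<r*r;Q=W[m];Q=Q[np.isfinite(Q).all(1)]
    A=np.c_[Q[:,:2]-Q[:,:2].mean(0),np.ones(len(Q))];s=np.linalg.lstsq(A,Q[:,2],rcond=None)[0]
    return 'z %.1f tilt %.2f deg std %.2f'%(s[2],np.degrees(np.hypot(*s[:2])),np.std(Q[:,2]-A@s))
E
python3 - <<'E'
from ht import *
o=np.load('o6.npy',allow_pickle=True).item();W=world(np.load('d6.npy'),cam('wrist',o))
print('straw',plane(W,257,90,50),'green',plane(W,103,247,35),'seat floor',plane(W,405,40,45),'disc',W[200,340],'deck',plane(W,200,270,12))
E
```

```text
straw z 42.7 tilt 0.76 deg std 14.26 green z 47.9 tilt 28.87 deg std 12.22 seat floor z 27.3 tilt 25.33 deg std 13.92 disc [458.40169388  31.18416086  14.77505867] deck z 144.4 tilt 88.02 deg std 4.34
```

```bash
cat >> ht.py <<'E'
def plane(W,u,v,r):
    yy,xx=np.mgrid[:384,:512];m=(xx-u)**2+(yy-v)**2<r*r;Q=W[m]
    for _ in range(4):
        Q=Q[abs(Q[:,2]-np.median(Q[:,2]))<8] if _==0 else Q
        A=np.c_[Q[:,:2]-Q[:,:2].mean(0),np.ones(len(Q))];s=np.linalg.lstsq(A,Q[:,2],rcond=None)[0];e=Q[:,2]-A@s
        Q=Q[abs(e)<2.5*e.std()+.1]
    return 'z %.1f tilt %.2f deg std %.2f n%d'%(s[2],np.degrees(np.hypot(*s[:2])),e.std(),len(Q))
E
python3 - <<'E'
from ht import *
o=np.load('o6.npy',allow_pickle=True).item();W=world(np.load('d6.npy'),cam('wrist',o))
print('straw',plane(W,257,90,50),'green',plane(W,103,247,35),'seat floor',plane(W,405,40,45),'deck',plane(W,190,200,15),'disc',plane(W,340,150,10))
E
```

```text
straw z 41.8 tilt 0.16 deg std 0.65 n7700 green z 46.8 tilt 0.10 deg std 0.57 n3774 seat floor z 26.2 tilt 0.01 deg std 0.69 n6132 deck z 31.2 tilt 0.31 deg std 0.61 n686 disc z 30.4 tilt 1.22 deg std 0.63 n302
```

Straw is seated: its top is 5 mm lower than green's, tilt 0.2°. Next I go to the knob to turn +90°.

```bash

python3 -m creep '[[0,[-0.1,-0.2,0.4],[0,0,0.09]],[0,[-0.2,-0.5,0.6],[0,0,0.18]],[0,[-0.25,-0.76,0.6],[0,0,0.19]],[0,[-0.25,-0.76,0.6],[0,0,0.19]]]' >/dev/null
python3 -m creep '[[0,[-0.1,-0.4,0],[0,0,0.09]],[0,[-0.25,-0.76,0],[0,0,0.18]],[0,[-0.25,-0.76,0],[0,0,0.19]]]' >/dev/null
python3 -m creep '[[0,[-0.1,-0.4,0],[0,0,0.09]],[0,[-0.25,-0.76,0],[0,0,0.18]],[0,[-0.25,-0.76,0],[0,0,0.19]]]' >/dev/null
python3 -m creep '[[0,[-0.1,-0.4,0],[0,0,0.09]],[0,[-0.25,-0.76,-0.3],[0,0,0.18]],[0,[-0.25,-0.76,-0.3],[0,0,0.19]],[0,[-0.25,-0.76,-0.3],[0,0,0.19]]]'
python3 - <<'E'
from h import *
o=get_obs();np.save('o7.npy',o,allow_pickle=True);c=cam('wrist',o)
z=R.from_rotvec(o['tool_rot']).as_matrix()[:,2];print(np.degrees(np.arctan2(z[1],z[0])),o['joint_pos'].round(2))
p,d=snapshot('wrist');cv2.imwrite('pics/w18.png',p[:,:,::-1])
E
```

```text
t: 19.15
ee_pos: [426.0, -262.0, 141.4]
tool_rot: [-2.151, 0.14, 2.157]
wrist_force: [-0.0, -0.5, 0.6]
finger_gap: 42.5
172.53375282800513 [-0.16  0.15 -0.49 -0.   -0.93  1.6 ]
```

View pics/w18.png

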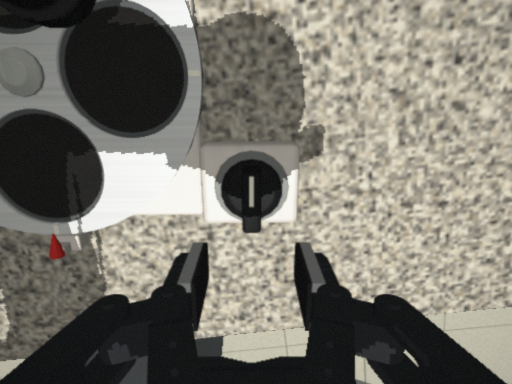

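```bash

python3 -m creep '[[0,[0.03,0,-0.3],[0,0,0]],[0,[0.03,0,-0.6],[0,0,0]],[0,[0.03,0,-0.8],[0,0,0]],[0,[0.03,0,-0.88],[0,0,0]],[0,[0.03,0,-0.88],[0,0,0]],[1,[0.03,0,-0.88],[0,0,0]],[1,[0.03,0,-0.88],[0,0,0]],[1,[0.03,0,-0.88],[0,0,0]]]'
python3 -m creep '[[1,[0,0,0],[0,0,0]],[1,[0,0,0],[0,0,0]]]'
```

```text
t: 20.0
ee_pos: [430.9, -262.6, 56.4]
tool_rot: [-2.16, 0.138, 2.154]
wrist_force: [-1.0, -3.5, 3.1]
finger_gap: 12.3
t: 20.2
ee_pos: [431.0, -262.6, 56.3]
tool_rot: [-2.16, 0.138, 2.154]
wrist_force: [-1.5, -3.3, 7.1]
finger_gap: 12.5
```

```bash

python3 -m creep '[[1,[0,0,0],[0,0,-0.04]],[1,[0,0,0],[0,0,-0.11]],[1,[0,0,0],[0,0,-0.18]],[1,[0,0,0],[0,0,-0.25]],[1,[0,0,0],[0,0,-0.32]],[1,[0,0,0],[0,0,-0.39]],[1,[0,0,0],[0,0,-0.45]],[1,[0,0,0],[0,0,-0.5]]]'
python3 -m creep '[[1,[0,0,0],[0,0,-0.07]],[1,[0,0,0],[0,0,-0.14]],[1,[0,0,0],[0,0,-0.21]],[1,[0,0,0],[0,0,-0.28]],[1,[0,0,0],[0,0,-0.35]],[1,[0,0,0],[0,0,-0.42]],[1,[0,0,0],[0,0,-0.47]],[1,[0,0,0],[0,0,-0.5]]]'
python3 -m creep '[[1,[0,0,0],[0,0,0]],[1,[0,0,0],[0,0,0]]]'
python3 - <<'E'
from h import *
o=get_obs();c=cam('wrist',o)
z=R.from_rotvec(o['tool_rot']).as_matrix()[:,2];print(np.degrees(np.arctan2(z[1],z[0])),o['joint_pos'].round(2))
p,d=snapshot('wrist');cv2.imwrite('pics/w19.png',p[:,:,::-1])
p,d=snapshot('side');a=p[:,:,::-1][130:230,190:330];cv2.imwrite('pics/s19.png',cv2.resize(a,None,fx=5,fy=5,interpolation=cv2.INTER_CUBIC))
E
```

```text
t: 21.0
ee_pos: [430.0, -264.3, 56.4]
tool_rot: [-1.676, 0.827, 1.672]
wrist_force: [-5.1, -17.6, 4.9]
finger_gap: 12.9
t: 21.8
ee_pos: [427.9, -264.9, 56.3]
tool_rot: [-1.115, 1.272, 1.114]
wrist_force: [-10.5, -22.3, 10.8]
finger_gap: 12.5
t: 22.0
ee_pos: [427.9, -264.8, 56.3]
tool_rot: [-1.117, 1.271, 1.115]
wrist_force: [-10.5, -22.4, 9.2]
finger_gap: 12.8
82.74572577561106 [-0.16  0.27 -0.59  0.01 -0.72  0.03]
```

View pics/w19.png

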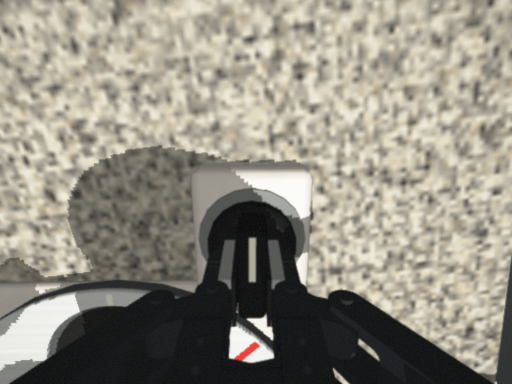

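View pics/s19.png

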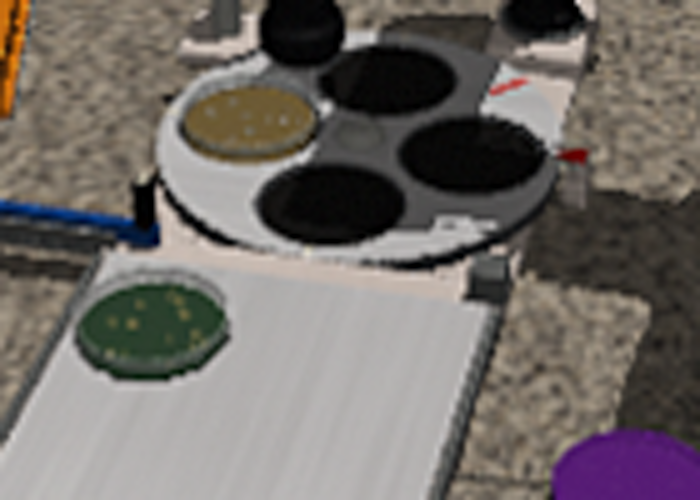

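Carousel ≈ 90°: straw is now at the back, an empty seat is at the shelf, and the tool angle matches to 0.2°. I'll release and go to the green dish with a -25° turn.

```bash

python3 -m creep '[[0,[0,0,0],[0,0,0]],[0,[0,0,0],[0,0,0]],[0,[0,0,0],[0,0,0]],[0,[0,0,0.5],[0,0,0]],[0,[0,0,1],[0,0,0]],[0,[0,0,1],[0,0,0]]]' 
python3 -m creep '[[0,[0.2,0.4,0.4],[0,0,0]],[0,[0.45,0.8,0.6],[0,0,-0.05]],[0,[0.45,0.8,0.6],[0,0,-0.05]]]' >/dev/null
python3 -m creep '[[0,[0.2,0.4,0],[0,0,-0.03]],[0,[0.45,0.8,0],[0,0,-0.06]],[0,[0.45,0.8,0],[0,0,-0.06]]]' >/dev/null
python3 -m creep '[[0,[0.2,0.4,0],[0,0,-0.03]],[0,[0.45,0.8,0],[0,0,-0.06]],[0,[0.45,0.8,0],[0,0,-0.06]]]' >/dev/null
python3 -m creep '[[0.4,[0.2,0.4,0],[0,0,-0.03]],[0.4,[0.45,0.8,0],[0,0,-0.06]],[0.4,[0.45,0.8,0],[0,0,-0.06]]]' >/dev/null
python3 -m creep '[[0.4,[0.2,0.4,-0.2],[0,0,-0.03]],[0.4,[0.45,0.8,-0.4],[0,0,-0.046]],[0.4,[0.45,0.8,-0.4],[0,0,-0.046]],[0.4,[0.45,0.8,-0.4],[0,0,-0.046]]]'
python3 - <<'E'
from dish import *
o=get_obs();c=cam('wrist',o)
z=R.from_rotvec(o['tool_rot']).as_matrix()[:,2];print(np.degrees(np.arctan2(z[1],z[0])),o['joint_pos'].round(2))
p,d=snapshot('wrist');cv2.imwrite('pics/w20.png',p[:,:,::-1]);dishes(p,c)
E
```

```text
t: 22.7
ee_pos: [434.1, -262.8, 161.5]
tool_rot: [-1.124, 1.26, 1.108]
wrist_force: [0.3, 0.9, -0.8]
finger_gap: 42.8
t: 24.3
ee_pos: [654.3, 138.6, 172.7]
tool_rot: [-0.789, 1.426, 0.79]
wrist_force: [0.4, -0.3, -0.4]
finger_gap: 26.0
58.028574829730395 [ 0.5   0.39 -0.08 -0.   -1.11 -1.06]
green [255.2 139.3] area 7267 mean [630.8 107.5] circ [631.4 108.9] 42.0
```

View pics/w20.png

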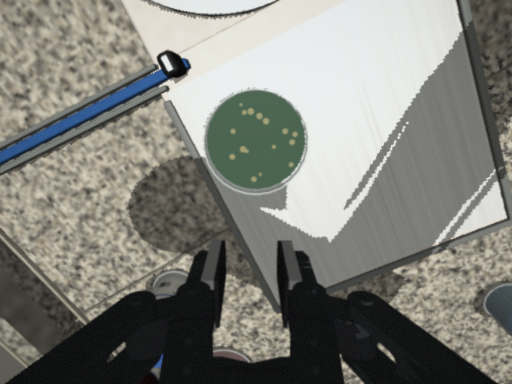

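Green is at (631,108) and its surroundings are clear. Descending behind it.

```bash

python3 -m creep '[[0.4,[0.09,0.2,0],[0,0,0]],[0.4,[0.09,0.2,-0.4],[0,0,0]],[0.4,[0.09,0.2,-0.8],[0,0,0]],[0.4,[0.09,0.2,-0.8],[0,0,0]]]' >/dev/null
python3 -m creep '[[0.4,[0,0,-0.3],[0,0,0]],[0.4,[0,0,-0.53],[0,0,0]],[0.4,[0,0,-0.53],[0,0,0]],[0.4,[0,0,-0.53],[0,0,0]]]'
python3 - <<'E'
from dish import *
o=get_obs();c=cam('wrist',o)
p,d=snapshot('wrist');cv2.imwrite('pics/w21.png',p[:,:,::-1]);dishes(p,c)
E
```

```text
t: 25.15
ee_pos: [664.9, 157.8, 44.1]
tool_rot: [-0.788, 1.422, 0.787]
wrist_force: [0.2, 0.7, 0.1]
finger_gap: 25.4
green [256.5 130.7] area 24780 mean [630.2 106.6] circ [631.6 109.1] 41.8
```

View pics/w21.png

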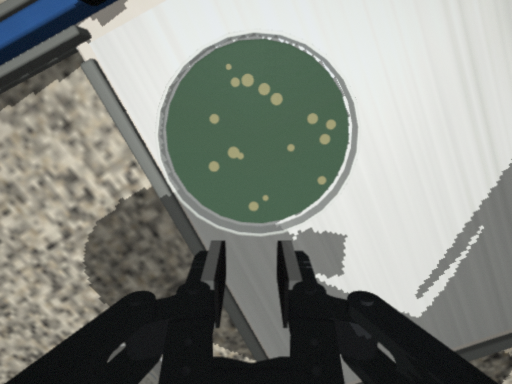

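```bash

python3 -m creep '[[0.4,[-0.025,0.015,-0.05],[0,0,0]],[0.4,[-0.08,-0.07,-0.05],[0,0,0]],[0.4,[-0.14,-0.15,-0.05],[0,0,0]],[0.4,[-0.2,-0.23,-0.05],[0,0,0]],[0.4,[-0.257,-0.31,-0.05],[0,0,0]],[0.4,[-0.257,-0.31,-0.1],[0,0,0]],[0.4,[-0.257,-0.31,-0.1],[0,0,0]]]'
cat > look.py <<'E'
from dish import *
import sys
o=get_obs();c=cam('wrist',o)
p,d=snapshot('wrist');cv2.imwrite(f'pics/{sys.argv[1]}.png',p[:,:,::-1]);dishes(p,c)
E
python3 look.py w22
```

```text
t: 25.9
ee_pos: [637.5, 126.5, 31.0]
tool_rot: [-0.787, 1.425, 0.787]
wrist_force: [-0.0, -0.4, 0.1]
finger_gap: 25.7
green [248.7 136.7] area 29057 mean [606.2  74.2] circ [607.6  76.9] 41.7
```

View pics/w22.png

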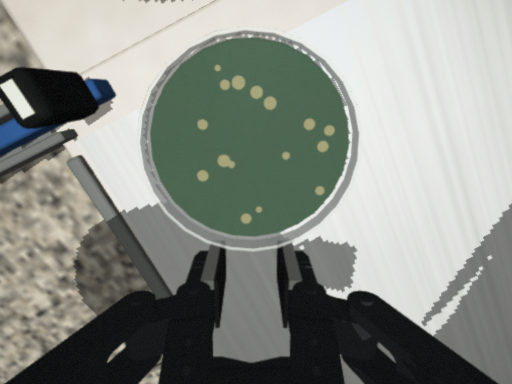

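```bash

python3 -m creep '[[0.4,[-0.06,-0.085,0.02],[0,0,0]],[0.4,[-0.12,-0.17,0.02],[0,0,0]],[0.4,[-0.175,-0.255,0.02],[0,0,0]],[0.4,[-0.23,-0.34,0.02],[0,0,0]],[0.4,[-0.29,-0.425,0.02],[0,0,0]],[0.4,[-0.29,-0.425,0.02],[0,0,0]]]'
python3 look.py w23
```

```text
t: 26.55
ee_pos: [608.0, 83.3, 33.9]
tool_rot: [-0.787, 1.424, 0.787]
wrist_force: [0.7, -0.2, 0.2]
finger_gap: 25.7
green [249.1 136.5] area 27991 mean [576.8  31.3] circ [578.2  34. ] 41.8
```

View pics/w23.png

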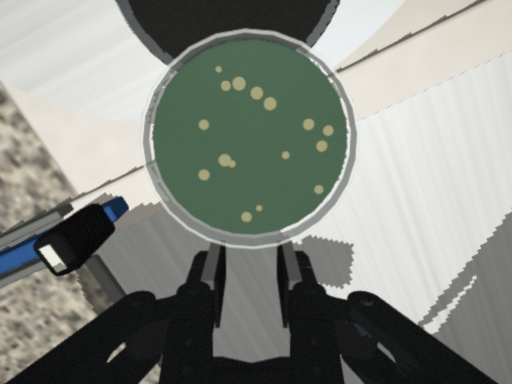

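Past the gate end. Heading straight for the seat, 71 mm remaining.

```bash

python3 -m creep '[[0.4,[-0.044,-0.09,0],[0,0,0]],[0.4,[-0.088,-0.18,-0.01],[0,0,0]],[0.4,[-0.132,-0.27,-0.01],[0,0,0]],[0.4,[-0.176,-0.36,-0.01],[0,0,0]],[0.4,[-0.22,-0.45,-0.01],[0,0,0]],[0.4,[-0.25,-0.51,-0.01],[0,0,0]],[0.4,[-0.274,-0.555,-0.01],[0,0,0]],[0.4,[-0.274,-0.555,-0.01],[0,0,0]]]'
python3 look.py w24
```

```text
t: 27.4
ee_pos: [581.3, 28.4, 32.8]
tool_rot: [-0.787, 1.424, 0.787]
wrist_force: [-0.1, 0.2, 0.1]
finger_gap: 25.6
straw [45.1 60. ] area 11083 mean [601.8 -91.9] circ [604.3 -90.2] 33.2
green [250.3 139.6] area 28135 mean [550.3 -22.3] circ [551.6 -19.5] 41.9
```

View pics/w24.png

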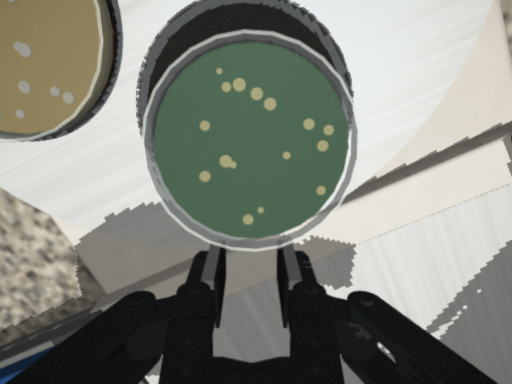

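```bash

python3 -m creep '[[0.4,[-0.017,-0.035,0],[0,0,0]],[0.4,[-0.033,-0.065,0],[0,0,0]],[0.4,[-0.042,-0.085,0],[0,0,0]],[0.4,[-0.042,-0.085,0],[0,0,0]]]'
python3 look.py w25
```

```text
t: 27.85
ee_pos: [577.4, 20.4, 32.7]
tool_rot: [-0.787, 1.424, 0.788]
wrist_force: [-0.3, -0.6, 0.6]
finger_gap: 26.0
straw [47.9 72.3] area 13665 mean [600.2 -95.9] circ [603.5 -95.6] 36.4
green [250.6 140.8] area 27658 mean [546.5 -29.8] circ [547.8 -27.1] 41.6
```

View pics/w25.png

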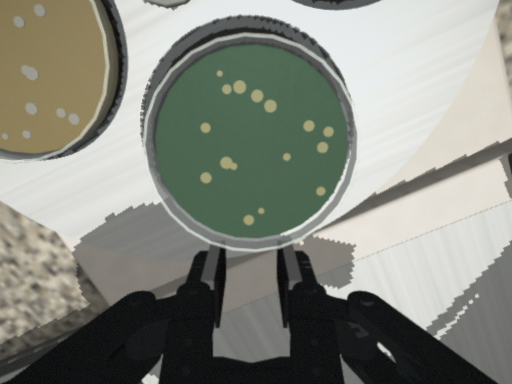

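```bash

python3 -m creep '[[0.4,[-0.01,-0.02,0],[0,0,0]],[0.4,[-0.018,-0.036,0],[0,0,0]],[0.4,[-0.018,-0.036,0],[0,0,0]]]'
python3 look.py w26
```

```text
t: 28.2
ee_pos: [575.6, 16.8, 32.8]
tool_rot: [-0.787, 1.424, 0.787]
wrist_force: [0.3, -0.0, -0.6]
finger_gap: 26.1
straw [48.8 77.6] area 14730 mean [599.6 -97.8] circ [603.9 -98.5] 37.4
green [251.  140.6] area 27411 mean [544.6 -33.4] circ [546.  -30.8] 41.3
```

View pics/w26.png

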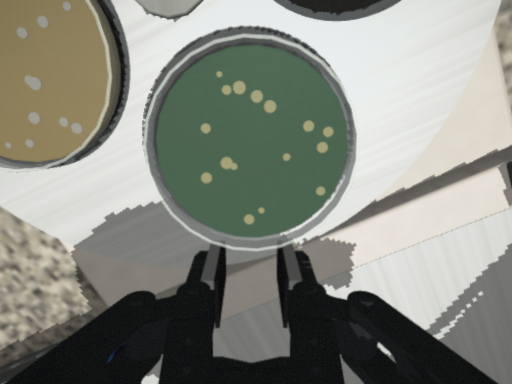

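```bash

python3 -m creep '[[0.4,[-0.008,-0.016,0],[0,0,0]],[0.4,[-0.008,-0.016,0],[0,0,0]]]'
python3 look.py w27
```

```text
t: 28.45
ee_pos: [574.9, 15.3, 32.8]
tool_rot: [-0.788, 1.423, 0.788]
wrist_force: [-0.1, -0.7, 0.2]
finger_gap: 25.7
straw [49.3 79.3] area 15318 mean [599.3 -98.7] circ [603.8 -99.6] 37.9
green [250.4 138.5] area 26608 mean [543.6 -35.8] circ [544.9 -33.3] 40.5
```

View pics/w27.png

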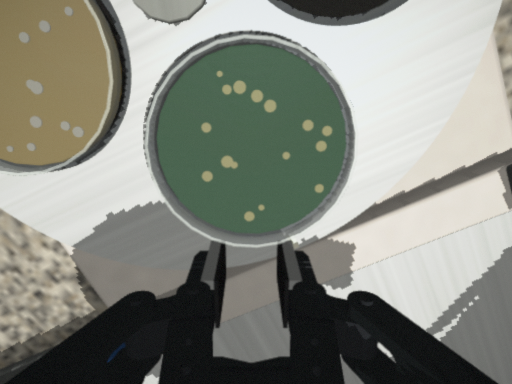

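Green's radius dropped to 40.5. I'll back off, raise and check it with depth.

```bash

python3 -m creep '[[0.4,[0.1,0.18,0],[0,0,0]],[0.4,[0.1,0.18,0.4],[0,0,0]],[0.4,[0.1,0.18,0.9],[0,0,0]],[0.4,[0.1,0.18,0.9],[0,0,0]]]'
python3 - <<'E'
from dish import *
from ht import *
o=get_obs();c=cam('wrist',o)
p,d=snapshot('wrist');cv2.imwrite('pics/w28.png',p[:,:,::-1]);dishes(p,c,37)
W=world(d,c)
q=proj(c,[[544,-34,41],[610,-100,41],[554,30,29]])
for u in q:print(u.round(0),plane(W,*u,25))
E
```

```text
t: 28.9
ee_pos: [589.5, 35.1, 129.7]
tool_rot: [-0.79, 1.412, 0.785]
wrist_force: [0.8, 0.3, 0.4]
finger_gap: 25.6
straw [108.8  43.6] area 10311 mean [ 614.4 -107.7] circ [ 610.5 -112.8] 41.8
green [254.7  84.5] area 11763 mean [544.8 -33.7] circ [545.8 -32.1] 42.0
[256.  85.] z 41.8 tilt 0.05 deg std 0.65 n1935
[119.  51.] z 41.9 tilt 0.40 deg std 0.68 n1941
[288. 165.] z 30.7 tilt 1.12 deg std 0.65 n1738
```

View pics/w28.png

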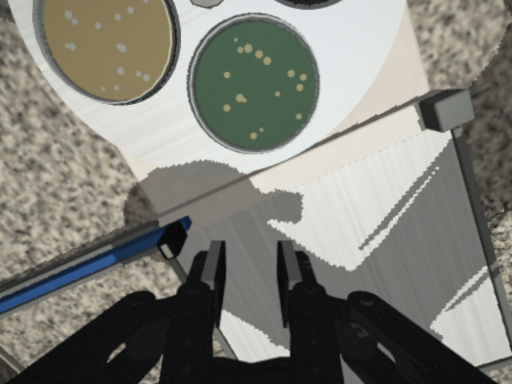

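Both dishes are seated: tops at 41.8, flat. Back to the knob for the last +45°.

```bash

python3 -m creep '[[0,[0,0,0.4],[0,0,0.03]],[0,[-0.2,-0.4,0.6],[0,0,0.06]],[0,[-0.4,-0.75,0.6],[0,0,0.069]],[0,[-0.4,-0.75,0.6],[0,0,0.069]]]' >/dev/null
python3 -m creep '[[0,[-0.2,-0.4,0],[0,0,0.03]],[0,[-0.4,-0.75,0],[0,0,0.069]],[0,[-0.4,-0.75,0],[0,0,0.069]]]' >/dev/null
python3 -m creep '[[0,[-0.2,-0.4,0],[0,0,0.03]],[0,[-0.4,-0.75,0],[0,0,0.069]],[0,[-0.4,-0.75,0],[0,0,0.069]]]' >/dev/null
python3 -m creep '[[0,[-0.2,-0.4,-0.2],[0,0,0.03]],[0,[-0.4,-0.75,-0.4],[0,0,0.069]],[0,[-0.4,-0.75,-0.4],[0,0,0.069]],[0,[-0.4,-0.75,-0.4],[0,0,0.069]]]'
python3 - <<'E'
from h import *
o=get_obs();c=cam('wrist',o)
z=R.from_rotvec(o['tool_rot']).as_matrix()[:,2];print(np.degrees(np.arctan2(z[1],z[0])),o['joint_pos'].round(2))
p,d=snapshot('wrist');cv2.imwrite('pics/w29.png',p[:,:,::-1])
E
```

```text
t: 30.35
ee_pos: [424.8, -266.8, 141.9]
tool_rot: [-1.113, 1.269, 1.115]
wrist_force: [0.5, 0.2, 0.1]
finger_gap: 42.9
82.60764866033534 [-0.17  0.16 -0.49  0.   -0.93  0.04]
```

View pics/w29.png

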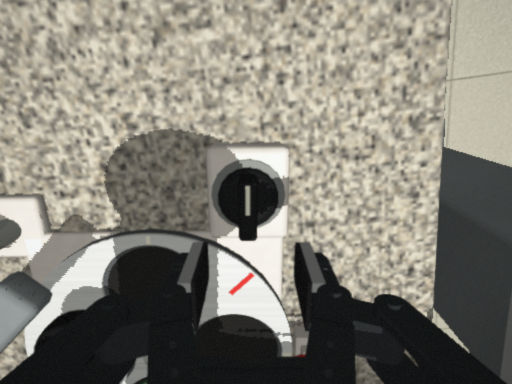

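```bash

python3 -m creep '[[0,[0.035,0.03,-0.3],[0,0,0]],[0,[0.035,0.03,-0.6],[0,0,0]],[0,[0.035,0.03,-0.8],[0,0,0]],[0,[0.035,0.03,-0.88],[0,0,0]],[0,[0.035,0.03,-0.88],[0,0,0]],[1,[0.035,0.03,-0.88],[0,0,0]],[1,[0.035,0.03,-0.88],[0,0,0]],[1,[0.035,0.03,-0.88],[0,0,0]]]'
python3 -m creep '[[1,[0,0,0],[0,0,0]],[1,[0,0,0],[0,0,0]]]'
python3 -m creep '[[1,[0,0,0],[0,0,-0.04]],[1,[0,0,0],[0,0,-0.11]],[1,[0,0,0],[0,0,-0.18]],[1,[0,0,0],[0,0,-0.25]],[1,[0,0,0],[0,0,-0.32]],[1,[0,0,0],[0,0,-0.39]],[1,[0,0,0],[0,0,-0.45]],[1,[0,0,0],[0,0,-0.497]]]'
python3 -m creep '[[1,[0,0,0],[0,0,0]],[1,[0,0,0],[0,0,0]]]'
python3 - <<'E'
from h import *
o=get_obs();c=cam('wrist',o)
z=R.from_rotvec(o['tool_rot']).as_matrix()[:,2];print(np.degrees(np.arctan2(z[1],z[0])),o['joint_pos'].round(2))
p,d=snapshot('scene');a=p[:,:,::-1][160:320,200:400];cv2.imwrite('pics/s30.png',cv2.resize(a,None,fx=3.7,fy=3.7,interpolation=cv2.INTER_CUBIC))
E
```

```text
t: 31.2
ee_pos: [427.9, -263.4, 56.1]
tool_rot: [-1.115, 1.267, 1.116]
wrist_force: [-5.6, 3.1, 8.5]
finger_gap: 12.4
t: 31.4
ee_pos: [427.9, -263.4, 56.1]
tool_rot: [-1.115, 1.266, 1.115]
wrist_force: [-4.2, 3.9, 7.7]
finger_gap: 12.6
t: 32.2
ee_pos: [427.3, -263.2, 56.1]
tool_rot: [-0.516, 1.509, 0.517]
wrist_force: [-6.3, 6.0, 10.2]
finger_gap: 12.8
t: 32.4
ee_pos: [427.3, -263.2, 56.1]
tool_rot: [-0.518, 1.509, 0.52]
wrist_force: [-6.7, 5.3, 10.8]
finger_gap: 12.8
37.97297972639349 [-0.16  0.27 -0.59 -0.   -0.72 -0.75]
```

View pics/s30.png

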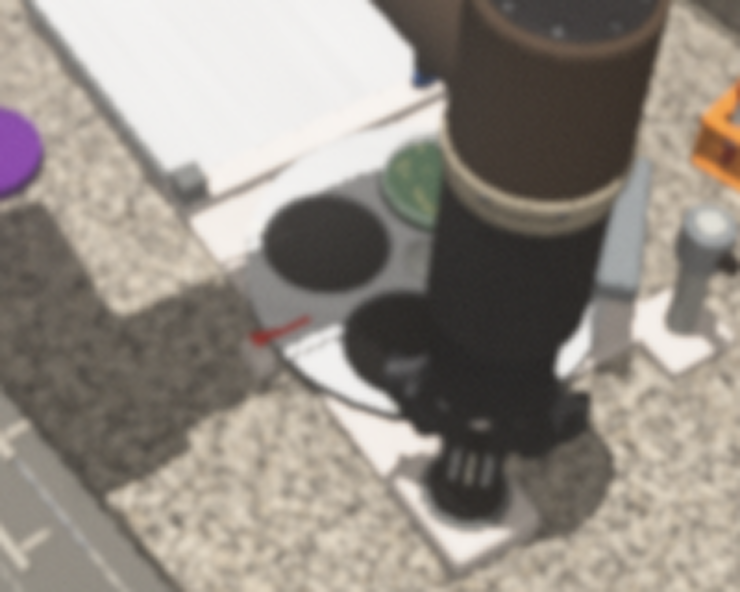

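The red line meets the pointer at about (255,338) in the crop. I'll release and check from above.

```bash

python3 -m creep '[[0,[0,0,0],[0,0,0]],[0,[0,0,0],[0,0,0]],[0,[0,0,0],[0,0,0]],[0,[0,0,0.5],[0,0,0]],[0,[0,0,1],[0,0,0]],[0,[0,0,1],[0,0,0]]]' 
python3 -m creep '[[0,[0.1,0.4,0.4],[0,0,0.09]],[0,[0.2,0.8,0.8],[0,0,0.17]],[0,[0.2,0.9,1],[0,0,0.25]],[0,[0.2,0.9,1],[0,0,0.25]]]' >/dev/null
python3 -m creep '[[0,[0.1,0.4,0],[0,0,0.09]],[0,[0.2,0.8,0],[0,0,0.17]],[0,[0.2,0.9,0],[0,0,0.25]],[0,[0.2,0.9,0],[0,0,0.25]],[0,[0.2,0.9,0],[0,0,0.25]]]'
python3 look.py w31
```

```text
t: 33.05
ee_pos: [432.6, -265.1, 161.6]
tool_rot: [-0.526, 1.498, 0.514]
wrist_force: [0.9, 0.5, -0.2]
finger_gap: 42.4
t: 33.95
ee_pos: [468.4, -83.7, 254.6]
tool_rot: [-1.117, 1.266, 1.117]
wrist_force: [-0.4, 0.5, 0.7]
finger_gap: 42.8
straw [151.4  97.3] area 2005 mean [ 565.6 -167.1] circ [ 580.9 -164.8] 41.8
green [148.  192.3] area 3456 mean [593.8 -62.6] circ [593.  -61.9] 41.4
```

View pics/w31.png

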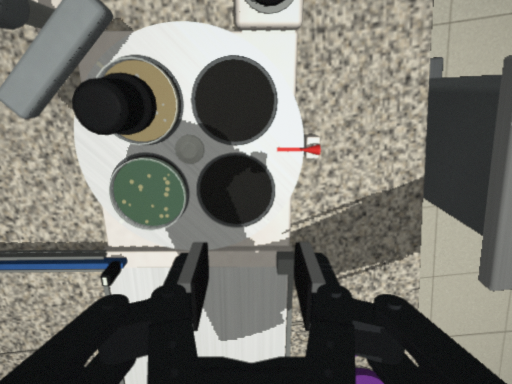

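```bash
python3 - <<'E'
from h import *
o=get_obs();c=cam('wrist',o)
p=cv2.imread('pics/w31.png')[:,:,::-1];h=cv2.cvtColor(np.ascontiguousarray(p),cv2.COLOR_RGB2HSV).astype(int)
m=((h[...,0]<8)|(h[...,0]>172))&(h[...,1]>110)&(h[...,2]>100)
ys,xs=np.nonzero(m[120:180,260:340]);xs+=260;ys+=120
for x in range(xs.min(),xs.max()+1):print(x,ys[xs==x].mean().round(1),(xs==x).sum(),end=' | ')
L=[(x,ys[xs==x].mean()) for x in range(279,300)];W=ray(c,L,29.5)[:,:2];W=W[W[:,0].argsort()]
f=np.polyfit(W[:,0],W[:,1],1);a=np.arctan(f[0]);print('\nline ang deg',np.degrees(a),'y at 409',np.polyval(f,409),'tip',ray(c,[[305,149]],36.5))
E
```

```text
277 148.5 2 | 278 149.0 3 | 279 149.0 3 | 280 149.0 3 | 281 149.0 3 | 282 149.0 3 | 283 149.0 3 | 284 149.0 3 | 285 149.0 3 | 286 149.0 3 | 287 149.0 3 | 288 149.0 3 | 289 149.0 3 | 290 149.0 3 | 291 149.0 3 | 292 149.0 3 | 293 149.0 3 | 294 149.0 3 | 295 149.0 3 | 296 149.0 3 | 297 149.0 3 | 298 149.0 3 | 299 149.0 3 | 300 149.0 3 | 301 149.0 3 | 302 149.0 3 | 303 149.0 3 | 304 149.5 4 | 305 149.5 4 | 306 149.5 4 | 307 149.5 4 | 308 149.0 5 | 309 149.5 6 | 310 149.5 6 | 311 149.0 7 | 312 149.0 7 | 313 149.5 8 | 314 149.5 8 | 315 149.5 8 | 316 149.0 9 | 317 149.5 10 | 318 149.5 10 | 319 149.5 10 | 320 149.5 6 | 
line ang deg -7.224065190284615 y at 409 -90.21679093387152 tip [[405.09985673 -91.02400225  36.5       ]]
```

The red line lies at -7.2°, parallel to the changer's axis (-7.1°), and within about 1 mm of the pointer. Next I go to the gate handle at about (652,26).

```bash

python3 -m creep '[[0,[0.4,0.2,-0.1],[0,0,0]],[0,[0.8,0.4,-0.2],[0,0,0]],[0,[0.92,0.55,-0.2],[0,0,0]],[0,[0.92,0.55,-0.2],[0,0,0]]]' >/dev/null
python3 -m creep '[[0,[0.4,0.2,-0.3],[0,0,0]],[0,[0.8,0.4,-0.6],[0,0,0]],[0,[0.92,0.55,-0.9],[0,0,0]],[0,[0.92,0.55,-0.9],[0,0,0]],[0,[0.92,0.55,-0.9],[0,0,0]]]'
python3 look.py w32
python3 -c "
from h import *
c=cam('wrist',get_obs());print(proj(c,[[652,26,79]]))"
```

```text
t: 34.9
ee_pos: [651.7, 25.4, 143.8]
tool_rot: [-1.118, 1.268, 1.119]
wrist_force: [0.1, -0.2, 0.5]
finger_gap: 42.4
green [310.8  70.3] area 10935 mean [597.1 -61.3] circ [597.3 -59.5] 41.5
[[251.43601304 210.08880243]]
```

View pics/w32.png

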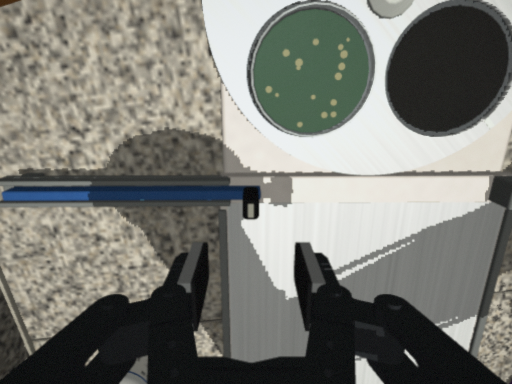

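The handle top is at (251,210), as predicted. I'll descend, cage it and pull the gate shut.

```bash

python3 -m creep '[[0,[0,0.005,-0.35],[0,0,0]],[0,[0,0.005,-0.65],[0,0,0]],[0,[0,0.005,-0.88],[0,0,0]],[0,[0,0.005,-0.88],[0,0,0]],[0.4,[0,0.005,-0.88],[0,0,0]],[0.4,[0,0.005,-0.88],[0,0,0]],[0.4,[0,0.005,-0.88],[0,0,0]]]'
python3 -m creep '[[0.4,[-0.1,0.012,0],[0,0,0]],[0.4,[-0.3,0.037,0],[0,0,0]],[0.4,[-0.5,0.062,0],[0,0,0]],[0.4,[-0.7,0.087,0],[0,0,0]],[0.4,[-0.9,0.112,0],[0,0,0]],[0.4,[-0.9,0.112,0],[0,0,0]]]'
python3 look.py w33
```

```text
t: 35.65
ee_pos: [653.5, 27.0, 59.0]
tool_rot: [-1.12, 1.261, 1.117]
wrist_force: [0.8, -0.0, 0.5]
finger_gap: 25.5
t: 36.25
ee_pos: [560.1, 38.2, 57.5]
tool_rot: [-1.119, 1.264, 1.12]
wrist_force: [0.2, 0.1, -0.6]
finger_gap: 25.7
green [155.  68.] area 21294 mean [593.9 -56.1] circ [593.2 -58.9] 41.0
```

View pics/w33.png

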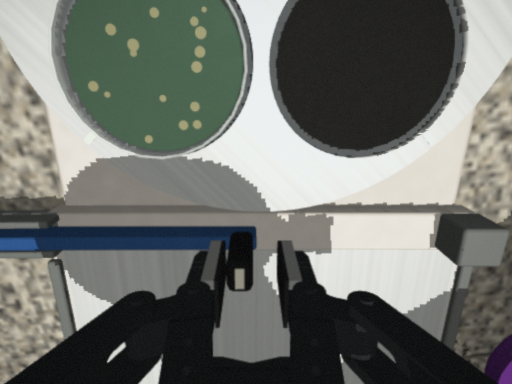

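```bash

python3 -m creep '[[0.4,[-0.2,0.025,0],[0,0,0]],[0.4,[-0.4,0.05,0],[0,0,0]],[0.4,[-0.6,0.075,0],[0,0,0]],[0.4,[-0.8,0.1,0],[0,0,0]],[0.4,[-0.92,0.115,0],[0,0,0]],[0.4,[-0.98,0.122,0],[0,0,0]],[0.4,[-0.98,0.122,0],[0,0,0]]]'
python3 -m creep '[[0.4,[-0.03,0.004,0],[0,0,0]],[0.4,[-0.03,0.004,0],[0,0,0]]]'
```

```text
t: 37.0
ee_pos: [464.3, 50.5, 57.0]
tool_rot: [-1.119, 1.264, 1.119]
wrist_force: [0.0, -0.1, 0.2]
finger_gap: 25.2
t: 37.2
ee_pos: [462.0, 50.9, 56.8]
tool_rot: [-1.119, 1.264, 1.119]
wrist_force: [1.2, 0.9, 0.8]
finger_gap: 25.5
```

```bash

python3 -m creep '[[0.4,[-0.03,0.004,0],[0,0,0]],[0.4,[-0.03,0.004,0],[0,0,0]]]'
python3 -m creep '[[0.4,[-0.025,0.003,0],[0,0,0]],[0.4,[-0.025,0.003,0],[0,0,0]]]'
python3 look.py w34
```

```text
t: 37.4
ee_pos: [458.5, 51.2, 56.7]
tool_rot: [-1.119, 1.264, 1.119]
wrist_force: [1.1, 0.3, 0.1]
finger_gap: 25.5
t: 37.6
ee_pos: [456.8, 51.6, 56.9]
tool_rot: [-1.12, 1.263, 1.118]
wrist_force: [5.6, -2.6, -3.9]
finger_gap: 25.7
```

View pics/w34.png

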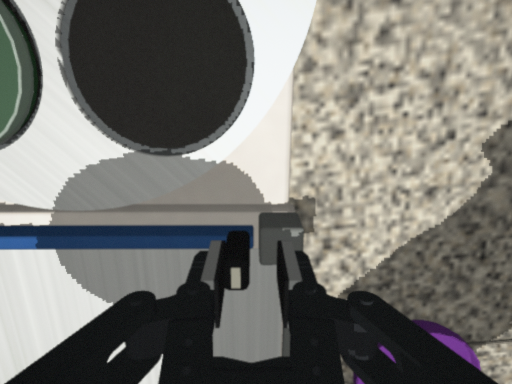

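```bash

python3 -m creep '[[0.4,[-0.025,0.003,0],[0,0,0]],[0.4,[-0.025,0.003,0],[0,0,0]]]'
python3 -m creep '[[0.3,[0.08,-0.01,0],[0,0,0]],[0.2,[0.08,-0.01,0.2],[0,0,0]],[0.2,[0.08,-0.01,0.6],[0,0,0]],[0.2,[0.08,-0.01,1],[0,0,0]],[0.2,[0.08,-0.01,1],[0,0,0]]]'
python3 -m creep '[[0.2,[0.4,-0.4,0.4],[0,0,0]],[0.2,[0.8,-0.8,0.8],[0,0,0]],[0.2,[0.8,-1,1],[0,0,0]],[0.2,[0.8,-1,1],[0,0,0]],[0.2,[0.8,-1,1],[0,0,0]]]'
python3 - <<'E'
from dish import *
from ht import *
o=get_obs();c=cam('wrist',o)
p,d=snapshot('wrist');cv2.imwrite('pics/w35.png',p[:,:,::-1]);dishes(p,c,37)
W=world(d,c);np.save('W35.npy',W)
E
```

```text
t: 37.85
ee_pos: [456.7, 52.0, 57.2]
tool_rot: [-1.122, 1.259, 1.116]
wrist_force: [17.9, -8.9, -12.3]
finger_gap: 25.6
t: 38.35
ee_pos: [464.0, 51.7, 161.7]
tool_rot: [-1.121, 1.257, 1.116]
wrist_force: [-0.3, -0.0, 0.0]
finger_gap: 34.0
t: 38.85
ee_pos: [542.1, -50.5, 257.4]
tool_rot: [-1.117, 1.264, 1.117]
wrist_force: [-0.4, 1.2, -1.0]
finger_gap: 34.3
straw [213.5  65. ] area 1929 mean [ 569.1 -157.9] circ [ 583.6 -164.5] 42.3
straw [13.3 77.6] area 1787 mean [ 782.  -170.9] circ [ 792.  -179.7] 45.3
green [204.8 157. ] area 3926 mean [595.  -61.7] circ [594.9 -60.6] 42.0
```

View pics/w35.png

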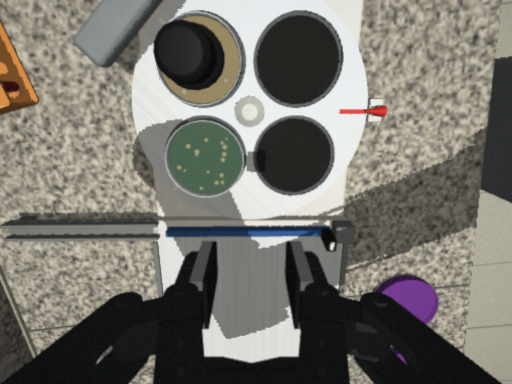

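```bash
python3 - <<'E'
from ht import *
W=np.load('W35.npy');print('straw',plane(W,234,60,6),'green',plane(W,205,157,28),'disc',plane(W,250,145,6))
p,d=snapshot('side');a=p[:,:,::-1][110:260,170:330];cv2.imwrite('pics/s36.png',cv2.resize(a,None,fx=4,fy=4,interpolation=cv2.INTER_CUBIC))
E
```

```text
straw z 41.9 tilt 2.31 deg std 0.66 n108 green z 41.7 tilt 0.11 deg std 0.73 n2423 disc z 29.7 tilt 17.98 deg std 1.47 n106
```

View pics/s36.png

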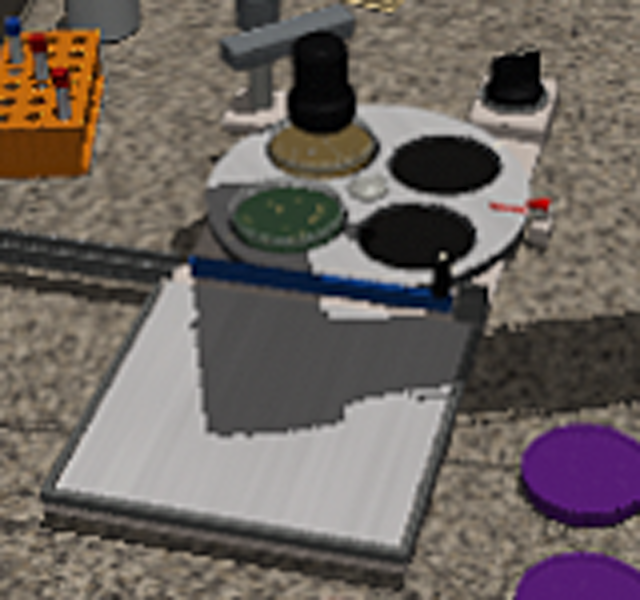

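The shelf is empty, both dishes are in their seats, the gate is shut, and the line is at the pointer. Handing in.

```bash
python3 -m creep '[[0.2,[0,0,0],[0,0,0]],[0.2,[0,0,0],[0,0,0]],[0.2,[0,0,0],[0,0,0]]]'; python3 -c "
from cell import *
print(hand_in())"
```

```text
t: 39.25
ee_pos: [541.0, -48.7, 256.3]
tool_rot: [-1.119, 1.265, 1.12]
wrist_force: [0.3, 0.4, 0.2]
finger_gap: 34.0
the job is handed in; nothing more can be done
None
```

The plate reader is loaded and the job was handed in at about 39 s; the hand-in gave no verdict. I opened the gate to its stop and pushed the straw dish into seat 1. After turning the knob a quarter turn I pushed the green dish into seat 2. I then turned the red line to the pointer and pushed the gate back to its shut stop. There was no red dish at the start.

**Last checks:**
- **Dishes:** both tops are at about 41.8 mm, 5 mm lower than on the shelf, which is seated height. Each measured within about 0.4° of flat after it dropped in.
- **Straw dish under the reading head:** at the end only a small patch of it was visible. That patch gave the right height, but its tilt reading of 2.3° is over the 1.4° limit. I put this down to the patch being only 6 pixels in radius, and could not measure it better.
- **Carousel:** the red line lies at -7.2° against the changer's -7.1°, ending about 1 mm from the pointer.
- **Gate:** shut against its stop, where I felt about 18 N on the wrist.
- **Bottle and look-alikes:** I never went near the green-capped bottle or the purple look-alikes, though I did not re-measure the bottle at the end.

**One disagreement:** hand-read points in the scene and side pictures differed by about 12 mm, so I worked from the wrist camera.

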